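# Charge the grinding jar with the washed balls

### The arm

A 6-joint arm with a two-finger parallel gripper is mounted at the origin on a cart in front of the work surface, level with it; the furniture and walls round the work are solid. World frame = base frame: x ahead of the robot, y to its left, z up, the work surface at z = 0. Lengths are in m, angles in degrees, forces in N, time in s.
With the tool pointing down it reaches from about 0.375 to 0.9 m from the base axis. Payload 3.1 kg.
Tool frame: the origin (TCP) lies where the fingers leave the gripper's body, on its centre line; the fingertips stand 70 mm ahead of it and the grasp point (between the pads) lies 51 mm ahead of it (env.tip_extent is the distance from the TCP to the fingertips, in m); z points along the fingers, y is the line along which they close (so a half turn about z gives the same grasp; the last joint's range is limited). The gripper opens to 87 mm and grips with 3 to 60 N. Pads are 19 mm wide; open, the fingers measure 117 mm over their backs; the gripper's body (75 mm by 190 mm) begins 51 mm behind the grasp point.
Start: joints at [58.298, 30.224, 82.088, -0, 67.689, -10.227], TCP at [0.229, 0.582, 0.292] pointing down, gripper open.
Joint ranges: [-176.69, 176.69], [-43.24, 126.21], [12.49, 139.97], [-82, 262], [0, 151.66], [-163.58, 163.58]. Speed limits (degrees/s): [159.86, 159.86, 180, 180, 180, 180].

### API

Orientations are given as [roll, pitch, yaw] about the fixed x, y, z axes, in that order (R = Rz(yaw) Ry(pitch) Rx(roll)).
In Python, from station import env, cams gives the robot as it stands. The module is installed in compiled form; this text tells all that it offers.
- The arm moves only by the tool arm_command, never from a script. Its argument "targets" is a list of rows, each an object with "fingers": the finger opening in m, from 0 to 0.087; "dp": the shift along the tool's x, y, z in m, a list of three; "twist": the turn, a rotation vector about the tool's x, y, z in rad, a list of three. In form: [{"fingers": fingers, "dp": [x, y, z], "twist": [rx, ry, rz]}, ...]. A call has 1 to 12 rows; each row shifts and turns the commanded pose from where the row before left it, along the tool's axes as they then stand; what a row does not reach is not made up. A row lasts 1/10 s, in which the tool goes at most 50 mm and 8.59 degrees, less where a joint would pass 70% of its speed; a pose out of reach is approached as far as the arm can. A call with a gripper value outside its range is refused whole. The fingers move at their own pace and stop on an object; "force" is the grip in N (left out, the last holds). Time passes only in rows, so rows that do not move let the fingers close. It gives the time, the measured TCP pose, the force, the opening and the grip force at its end, in the units of the state.
- env.sense(): the state, without advancing time (a new reading comes with each control period).
- cams.read_camera(name): name is "scene" or "top" or "wrist"; returns a dict with "image" (480x640x3 uint8, red, green, blue), "z_map" (480x640 float32, m along the optical axis (not along the pixel's ray), 0 where there is no reading), "mtx" (3x3 intrinsics, pixels), "dist_coeffs" ([k1, k2, p1, p2, k3] as OpenCV has them; the pictures are not rectified), "rvec" (rotation vector, rad) and "tvec" (3), from world to camera coordinates, as OpenCV has them; the wrist camera has in their place "mount" (4x4, takes a point from camera to tool coordinates, whose origin is the TCP and whose axes are the flange's). Camera axes: x right, y down, z forward; pixel columns grow to the right and rows downward; lengths in m; the calibration is good to about 2 mm. A picture is of the moment at which its call begins: read the wrist's pose just before it.
- env.sign_off(): hands the job in; it is judged then, once.
The state is a dict: "t": time; "qpos": joint angles; "qvel": joint speeds; "effort": joint torques, N m; "position": TCP position; "ee_rot": TCP orientation; "wrist_force": force on the tool from outside, world axes, zero at the start; "torque": the same for the moment, N m; "width": finger opening in m; "finger_force": force on a finger pad.
Only numpy, scipy, OpenCV 4.12 (cv2) and the standard library are available. Lean on these libraries where they do the work, as an engineer would, in place of code of your own. Each camera call takes 0.05 s, during which the arm holds its last target. There are 200 camera calls.

### The job

The washed grinding balls are in the perforated steel basket standing in the drained ultrasonic bath. Lift the basket out by its swinging bail, stand it with all its balls on the ribbed draining mat and let go, then take it again by its body and tip all eight balls into the open steel grinding jar. Leave the jar where it stands, finish with the empty basket standing upright on the mat, and do not disturb the jar's lid or the sample bottle.

Things in the scene. Friction and masses are not known exactly. Their poses are not given: they have to be found in the camera images.
- bath: Drained ultrasonic bath, fixed: white housing 180 (x) x 200 (y) x 130 mm tall with a steel rim, two knobs on its front (-x). Open tank 130 (x) x 150 (y) mm, tank floor 30 mm above the worktop. Origin: centre of its underside on the worktop (z = 0).
- basket: Loose perforated steel basket, a straight beaker 64 mm outside (67 at the rim), 90 mm tall, wall 2.5, floor 4 mm, 0.36 kg with the balls; starts upright in the tank. Origin: centre of its underside; z up its axis to the mouth; y is the bail's hinge line (hinges at y = +-36 mm, 80 mm up). Grip the body across y, below the hinges, gripper leaning in the x-z plane; pour under the bail to +x or -x.
- bail: The basket's swinging bail: a 4 mm wire arch, 75 mm wide outside, reaching 71 mm above its hinges, with a black sleeve 11 mm thick and 40 mm long at its top. It swings about the basket's y axis (+-1.5 rad) and friction keeps it where it is left; the basket hangs level from it. Origin on the hinge line at the basket's axis; z towards the sleeve, y along the hinge and the sleeve.
- bail_grip (a point): Centre of the black sleeve of the bail, 65 mm from the hinge line (145 mm above the basket's underside when the bail is upright); y along the sleeve.
- basket_mid (a point): Point on the basket's axis, 40 mm above its underside: the middle of its inside, at a good height to grip its body.
- basket_mouth (a point): Centre of the basket's mouth, 90 mm above its underside on its axis.
- ball_1: White ceramic grinding ball, 20 mm diameter, 25 g; origin at its centre. One of eight, all starting in the basket.
- ball_2: White ceramic grinding ball, 20 mm diameter, 25 g; origin at its centre. One of eight, all starting in the basket.
- ball_3: White ceramic grinding ball, 20 mm diameter, 25 g; origin at its centre. One of eight, all starting in the basket.
- ball_4: White ceramic grinding ball, 20 mm diameter, 25 g; origin at its centre. One of eight, all starting in the basket.
- ball_5: White ceramic grinding ball, 20 mm diameter, 25 g; origin at its centre. One of eight, all starting in the basket.
- ball_6: White ceramic grinding ball, 20 mm diameter, 25 g; origin at its centre. One of eight, all starting in the basket.
- ball_7: White ceramic grinding ball, 20 mm diameter, 25 g; origin at its centre. One of eight, all starting in the basket.
- ball_8: White ceramic grinding ball, 20 mm diameter, 25 g; origin at its centre. One of eight, all starting in the basket.
- mat: Grey draining mat with dark ribs, fixed flat on the worktop: 200 (x) x 180 (y) mm, 4 mm thick. Origin: centre of its underside; its top is 4 mm above.
- jar: Open thick-walled steel grinding jar, 100 mm outside (105 at the collar), bore 82 mm, 85 mm tall, inner floor 12 mm up, 1.6 kg, standing loose. Origin: centre of its underside, z up.
- jar_mouth (a point): Centre of the jar's mouth at its rim, 85 mm above its underside.
- jar_lid: The jar's loose steel lid with a black knob, 105 mm across and 36 mm tall, lying at the left; a bystander. Origin: centre of its underside.
- sample_bottle: Sample bottle with a white cap, 49 mm diameter, 119 mm tall, standing loose; a bystander. Origin: centre of its underside.
Things that resemble listed ones, but are neither listed nor needed, are in the scene too. What is shaped like the basket but pink or turquoise is not meant.

How it is judged (in metres and radians):
On the way, in this order (a step that is already met when the one before it is completed fails the run):
1. the basket hangs from its bail, lifted clear of the bath's rim with all eight balls in it (contact force between the fingers and bail above 0.5 N and z of basket in the frame of bath above 0.13 m and distance between each of ball_1, ball_2, ball_3, ball_4, ball_5, ball_6, ball_7, ball_8 and basket_mid below 0.055 m), for 0.1 s.
2. the basket stands upright on the mat, let go, with all eight balls in it (x of basket in the frame of mat between -0.095 and 0.095 m and y of basket in the frame of mat between -0.085 and 0.085 m and z of basket in the frame of mat between 0 and 0.01 m and angle between basket's own z axis and vertical below 0.12 rad and linear speed of basket below 0.05 m/s and contact force between the fingers and basket below 0.1 N and distance between each of ball_1, ball_2, ball_3, ball_4, ball_5, ball_6, ball_7, ball_8 and basket_mid below 0.055 m), for 0.2 s.
3. the basket, held by its body, is tipped with its mouth over the jar (angle between basket's own z axis and vertical above 1.3 rad and horizontal distance between basket_mouth and jar_mouth below 0.09 m and height (world z) of basket_mouth above 0.08 m and contact force between the fingers and basket above 0.5 N and contact force between the fingers and bail below 3 N), for 0.1 s.
At the end, for the whole second after the job is handed in: All eight balls lie in the jar, at least 10 mm below its rim; the jar is upright within 40 mm of its start; the empty basket stands upright (within 0.12 rad), still and released, its centre on the mat; lid and bottle are within 40 mm of their starts (horizontal distance between each of ball_1, ball_2, ball_3, ball_4, ball_5, ball_6, ball_7, ball_8 and jar below 0.042 m and z of ball_1 in the frame of jar between 0 and 0.075 m and z of ball_2 in the frame of jar between 0 and 0.075 m and z of ball_3 in the frame of jar between 0 and 0.075 m and z of ball_4 in the frame of jar between 0 and 0.075 m and z of ball_5 in the frame of jar between 0 and 0.075 m and z of ball_6 in the frame of jar between 0 and 0.075 m and z of ball_7 in the frame of jar between 0 and 0.075 m and z of ball_8 in the frame of jar between 0 and 0.075 m and angle between jar's own z axis and vertical below 0.1 rad and distance of each of jar, jar_lid, sample_bottle from where it was at the start of the episode below 0.04 m and x of basket in the frame of mat between -0.095 and 0.095 m and y of basket in the frame of mat between -0.085 and 0.085 m and z of basket in the frame of mat between 0 and 0.01 m and angle between basket's own z axis and vertical below 0.12 rad and linear speed of basket below 0.05 m/s and contact force between the fingers and basket below 0.1 N); the robot touches nothing.
It fails at once if the jar is knocked over or pushed more than 40 mm (distance of jar from where it was at the start of the episode above 0.04 m or angle between jar's own z axis and vertical above 0.35 rad).
It fails at once if the jar's lid is pushed more than 40 mm (distance of jar_lid from where it was at the start of the episode above 0.04 m).
It fails at once if the sample bottle is pushed more than 40 mm or knocked over (distance of sample_bottle from where it was at the start of the episode above 0.04 m or angle between sample_bottle's own z axis and vertical above 0.5 rad).
It also fails if it takes over 72 s, if anything falls off the work surface, if the arm or the gripper's body presses on something with over 40 N, if the wrist force passes 120 N, or if a joint passes its speed limit or range.

## Working session

There is one attempt and no reset: what is moved stays moved. The work goes in short steps, Python scripts to look and compute and a tool call to move; the robot and the scene stay as the last step left them, time stands still between calls to the robot, and variables do not carry over. Pictures are saved under pics/ and viewed, at most 10 in all, crops included, and the job is handed in when it is done.

Besides the shell and the picture viewer there is one more tool, called in YAML: its name, and indented under it one key for each argument. arm_command: Moves the arm, as the interface text tells. Its arguments: {"type":"object","properties":{"targets":{"type":"array"},"force":{"type":"number"}},"required":["targets"]}

```bash
mkdir -p pics; cat > h.py <<'E'
import numpy as np, cv2
from scipy.spatial.transform import Rotation as R
from station import env, cams
def toolT():
    s=env.sense(); T=np.eye(4)
    T[:3,:3]=R.from_euler('xyz',s['ee_rot'],degrees=True).as_matrix(); T[:3,3]=s['position']; return T
def cam(name):
    T=toolT(); c=cams.read_camera(name); W=np.eye(4)
    if name=='wrist': W=T@np.array(c['mount'])
    else:
        r=cv2.Rodrigues(np.array(c['rvec'],float))[0]; W[:3,:3]=r.T; W[:3,3]=-r.T@np.array(c['tvec']).ravel()
    c['W']=W; return c
def rays(c,uv):
    n=cv2.undistortPoints(np.array(uv,float).reshape(-1,1,2),np.array(c['mtx']),np.array(c['dist_coeffs'])).reshape(-1,2)
    return np.c_[n,np.ones(len(n))]
def cloud(c):
    v,u=np.mgrid[0:480,0:640]; n=rays(c,np.c_[u.ravel(),v.ravel()])
    p=n*c['z_map'].reshape(-1,1); P=p@c['W'][:3,:3].T+c['W'][:3,3]
    P[c['z_map'].ravel()==0]=np.nan
    return P.reshape(480,640,3)
def plane(c,uv,z):
    d=rays(c,uv)@c['W'][:3,:3].T; o=c['W'][:3,3]
    return o+d*((z-o[2])/d[:,2:3])
def save(c,name,crop=None,k=1):
    im=c['image'][...,::-1]
    if crop: im=im[crop[1]:crop[3],crop[0]:crop[2]]
    cv2.imwrite('pics/'+name,cv2.resize(im,None,fx=k,fy=k))
E
python3 - <<'E'
from h import *
print(env.sense())
for n in('top','scene'):
    c=cam(n); save(c,n+'0.png'); np.savez(n+'0.npz',P=cloud(c),im=c['image']); print(n,c['W'].round(3).tolist())
E
```

```text
{'t': 0.0, 'qpos': array([ 5.83006006e+01,  3.02782262e+01,  8.21563183e+01, -2.30743634e-03,
        6.76884699e+01, -1.02282358e+01]), 'qvel': array([-0.04202366, -0.06375431, -0.02843047,  0.05405268, -0.03195561,
       -0.03867312]), 'effort': array([ 9.93103604e-04, -4.40028226e+01, -1.76589721e+01,  6.33101701e-02,
        5.81067475e-02, -1.63656591e-04]), 'position': array([0.22845002, 0.58112644, 0.29127978]), 'ee_rot': array([-1.79878562e+02, -1.97447209e-02,  1.58529694e+02]), 'wrist_force': array([ 0.05509653, -0.82916186,  0.15539773]), 'torque': array([-0.00731534,  0.02695739,  0.00456407]), 'finger_force': 0.0, 'width': 0.08727386434224457}
top [[0.012, -0.995, 0.1, 0.341], [-1.0, -0.011, 0.011, 0.023], [-0.01, -0.1, -0.995, 1.786], [0.0, 0.0, 0.0, 1.0]]
scene [[0.635, -0.55, 0.543, -0.234], [-0.772, -0.457, 0.441, -0.573], [0.006, -0.699, -0.715, 1.131], [0.0, 0.0, 0.0, 1.0]]
```

View pics/top0.png

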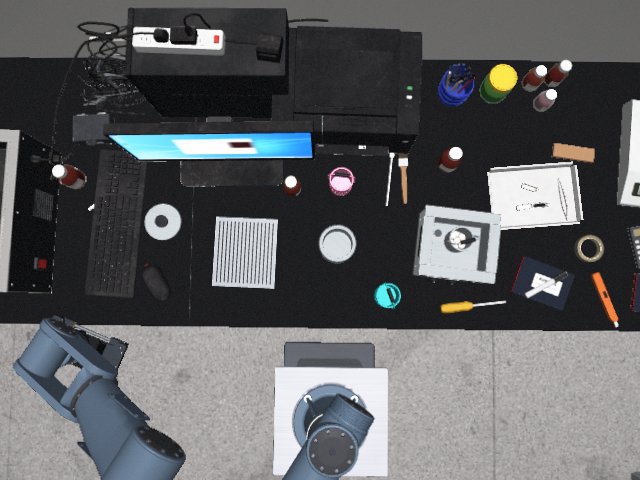

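View pics/scene0.png

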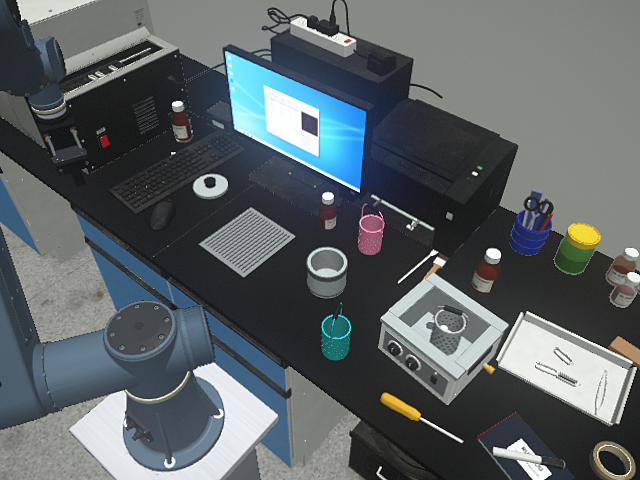

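The bath is at top (458,245). Three basket shapes: pink at top (341,180), turquoise at (388,295), and steel in the bath at (458,238), scene (450,325). Only the steel one fits. The jar is at top (338,243), the mat at (245,253), the lid at (162,221). An enlarged crop and measurements come next.

```bash
python3 - <<'E'
from h import *
a=np.load('top0.npz');b=np.load('scene0.npz')
ia=cv2.resize(a['im'][195:295,405:510],None,fx=4,fy=4); ib=cv2.resize(b['im'][265:365,390:490],None,fx=4,fy=4)
cv2.imwrite('pics/crop1.png',np.hstack([ia[:400],ib[:400]])[...,::-1][:, :800])
P,Q=a['P'],b['P']
def cl(P,x,y,z): 
    m=(P[...,0]>x[0])&(P[...,0]<x[1])&(P[...,1]>y[0])&(P[...,1]<y[1])&(P[...,2]>z[0])&(P[...,2]<z[1]); return P[m]
for n,(u,v) in dict(bath=(458,245),jar=(338,243),mat=(245,253),lid=(162,221),bott=(292,185),turq=(388,295),pink=(341,180),bot2=(452,158),monitor=(210,150)).items(): print(n,P[v,u].round(3))
def rect(p): 
    r=cv2.minAreaRect(p[:,:2].astype(np.float32)); print(np.round(r[0],4),np.round(r[1],4),round(r[2],1),len(p),p[:,2].mean().round(4))
for im,X,nm in((a,P,'top'),(b,Q,'sc')):
  print(nm)
  j=X[243,338] if nm=='top' else P[243,338]
  rect(cl(X,(j[0]-.08,j[0]+.08),(j[1]-.08,j[1]+.08),(.078,.092)))
  w=P[245,458]; rect(cl(X,(w[0]-.14,w[0]+.14),(w[1]-.13,w[1]+.13),(.122,.137)))
  g=P[253,245]; rect(cl(X,(g[0]-.12,g[0]+.12),(g[1]-.12,g[1]+.12),(.0022,.008)))
  l=P[221,162]; rect(cl(X,(l[0]-.08,l[0]+.08),(l[1]-.08,l[1]+.08),(.01,.05)))
  k=P[185,292]; q=cl(X,(k[0]-.05,k[0]+.05),(k[1]-.05,k[1]+.05),(.03,.14)); rect(q); print(q[:,2].max())
  q=cl(X,(w[0]-.07,w[0]+.07),(w[1]-.08,w[1]+.08),(.112,.3)); q=q[(abs(q[:,2]-.13)>.008)]; print('bail pts',q.round(3)[::max(1,len(q)//15)].tolist())
E
```

```text
bath [ 0.495 -0.351  0.048]
jar [ 0.501 -0.016  0.012]
mat [0.47  0.25  0.005]
lid [0.556 0.484 0.039]
bott [0.649 0.113 0.11 ]
turq [ 0.353 -0.145  0.145]
pink [ 0.682 -0.023  0.017]
bot2 [ 0.727 -0.323  0.116]
monitor [0.719 0.32  0.217]
top
[ 0.4932 -0.0132] [0.1026 0.1016] 0.6 414 0.0847
[ 0.491  -0.3385] [0.2091 0.1892] 83.4 2693 0.1295
[0.4695 0.2502] [0.2399 0.2396] 0.0 2829 0.0048
[0.5562 0.4868] [0.1569 0.155 ] 0.2 1123 0.0198
[0.6539 0.116 ] [0.0435 0.0481] 12.1 281 0.0933
0.12577774493867855
bail pts [[0.564, -0.284, 0.143], [0.556, -0.336, 0.122], [0.549, -0.393, 0.119], [0.535, -0.329, 0.118], [0.527, -0.32, 0.118], [0.516, -0.315, 0.119], [0.507, -0.376, 0.163], [0.5, -0.352, 0.176], [0.497, -0.358, 0.175], [0.495, -0.355, 0.178], [0.492, -0.36, 0.175], [0.489, -0.344, 0.178], [0.492, -0.371, 0.119], [0.481, -0.334, 0.116], [0.476, -0.352, 0.118], [0.444, -0.407, 0.112]]
sc
[ 0.4955 -0.0136] [0.1078 0.1025] 37.6 525 0.0843
[ 0.4939 -0.3392] [0.2094 0.1934] 83.5 3972 0.1305
[0.4698 0.2502] [0.2399 0.2394] 90.0 3054 0.0047
[0.5507 0.5012] [0.14   0.1535] 82.4 718 0.02
[0.6553 0.1135] [0.0429 0.0477] 3.2 473 0.0796
0.12530002586263955
bail pts [[0.564, -0.272, 0.12], [0.563, -0.313, 0.117], [0.491, -0.32, 0.171], [0.497, -0.345, 0.182], [0.49, -0.332, 0.173], [0.493, -0.348, 0.179], [0.496, -0.356, 0.179], [0.495, -0.359, 0.18], [0.556, -0.371, 0.122], [0.558, -0.376, 0.117], [0.497, -0.318, 0.12], [0.532, -0.368, 0.116], [0.485, -0.33, 0.121], [0.551, -0.414, 0.115], [0.499, -0.373, 0.12], [0.485, -0.361, 0.112]]
```

View pics/crop1.png

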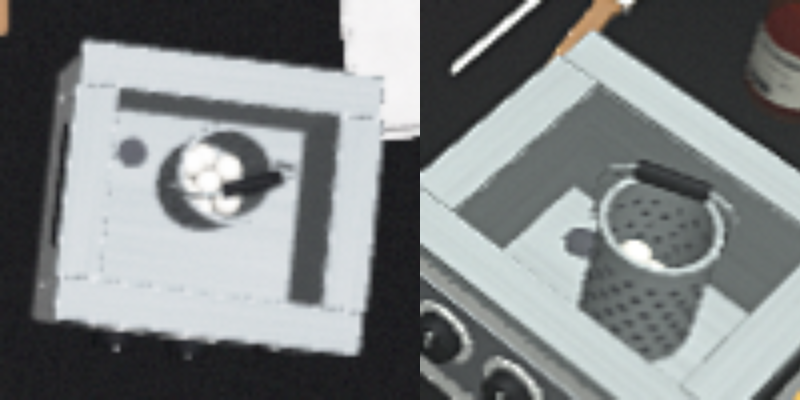

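The crop confirms the grey steel basket with the white balls inside and the black sleeve above it (top about (470,240), scene about (555,310)). Next I measure the sleeve, rim and mat precisely.

```bash
python3 - <<'E'
from h import *
a=np.load('top0.npz');b=np.load('scene0.npz')
for d in(a,b):
    P,im=d['P'],d['im'].astype(int)
    m=(abs(P[...,0]-.495)<.06)&(abs(P[...,1]+.345)<.06)
    s=P[m&(P[...,2]>.155)&(P[...,2]<.2)&(im.max(2)<90)]; c=s.mean(0); e=np.linalg.svd(s-c)[2][0]
    print('sleeve',len(s),c.round(4),'ext',np.ptp((s-c)@e).round(3),'mid',((((s-c)@e).max()+((s-c)@e).min())/2*e+c).round(4),'dir deg',np.degrees(np.arctan2(e[1],e[0])).round(1),e.round(2),'zmax',s[:,2].max().round(3))
    r=P[m&(P[...,2]>.113)&(P[...,2]<.124)&(np.hypot(P[...,0]-.5,P[...,1]+.345)<.05)]
    A=np.c_[r[:,:2],np.ones(len(r))]; x=np.linalg.lstsq(A,(r[:,:2]**2).sum(1),rcond=None)[0]; print('rim',x[:2]/2,'R',np.sqrt(x[2]+(x[:2]**2).sum()/4),len(r))
    w=P[(P[...,2]<.155)&m&(P[...,2]>.127)]; print(w.round(3).tolist()[:8])
    # mat: gray
    m=(abs(P[...,0]-.47)<.13)&(abs(P[...,1]-.25)<.13)&(im.min(2)>75)&(P[...,2]<.02)
    q=P[m]; rr=cv2.minAreaRect(q[:,:2].astype(np.float32)); print('mat',rr,q.mean(0))
    m=(abs(P[...,0]-.556)<.08)&(abs(P[...,1]-.487)<.09)&(im.min(2)>110)&(P[...,2]<.06)&(P[...,2]>.006)
    q=P[m]; rr=cv2.minAreaRect(q[:,:2].astype(np.float32)); print('lid',rr)
P=a['P']
for n,x in dict(monitor=(.6,.9,0.02,.6)).items():
    q=P[(P[...,0]>.5)&(P[...,0]<.9)&(P[...,1]>-.0)&(P[...,1]<.45)&(P[...,2]>.14)]; print('tall',q.min(0),q.max(0))
E
```

```text
sleeve 54 [ 0.4951 -0.3489  0.1779] ext 0.037 mid [ 0.4952 -0.3494  0.1778] dir deg 106.2 [-0.28  0.96  0.1 ] zmax 0.188
rim [ 0.50741954 -0.34587729] R 0.031460492064244124 93
[[0.555, -0.347, 0.135], [0.555, -0.378, 0.136], [0.553, -0.364, 0.128], [0.553, -0.369, 0.13], [0.553, -0.375, 0.129], [0.553, -0.377, 0.13], [0.553, -0.38, 0.131], [0.553, -0.383, 0.129]]
mat ((0.47377869486808777, 0.25190889835357666), (0.18085844814777374, 0.2035444974899292), 88.12458038330078) [0.47253731 0.25108588 0.00386527]
lid ((0.555950939655304, 0.48877739906311035), (0.10391812771558762, 0.10387605428695679), 59.81077194213867)
sleeve 99 [ 0.496  -0.3497  0.1782] ext 0.04 mid [ 0.496  -0.3496  0.1782] dir deg -73.3 [ 0.29 -0.96 -0.  ] zmax 0.184
rim [ 0.51007126 -0.34645256] R 0.031597385992616266 186
[[0.495, -0.311, 0.149], [0.493, -0.314, 0.153], [0.492, -0.313, 0.15], [0.49, -0.316, 0.154], [0.555, -0.365, 0.13], [0.491, -0.314, 0.148], [0.493, -0.315, 0.148], [0.555, -0.374, 0.134]]
mat ((0.47727954387664795, 0.25318610668182373), (0.19061940908432007, 0.20900669693946838), 88.1073989868164) [0.47222099 0.24939689 0.00445178]
lid ((0.5599136352539062, 0.4866228997707367), (0.10631552338600159, 0.10066813230514526), 41.163002014160156)
tall [6.73762510e-01 1.43689980e-04 1.40004154e-01] [0.89999811 0.44998512 0.40284174]
```

arm_command:
  targets:
    - {"fingers": 0.087,"dp": [0,0,0],"twist": [0,0,0.13]}
    - {"fingers": 0.087,"dp": [0,0,0],"twist": [0,0,0.13]}
    - {"fingers": 0.087,"dp": [0,0,0],"twist": [0,0,0.13]}
    - {"fingers": 0.087,"dp": [0,0,0],"twist": [0,0,0.13]}
    - {"fingers": 0.087,"dp": [0,0,0],"twist": [0,0,0.13]}
    - {"fingers": 0.087,"dp": [0,0,0],"twist": [0,0,0.13]}
    - {"fingers": 0.087,"dp": [0,0,0],"twist": [0,0,0.13]}
    - {"fingers": 0.087,"dp": [-0.03,0.011,0],"twist": [0,0,0]}
    - {"fingers": 0.087,"dp": [-0.04,0.014,0],"twist": [0,0,0]}
    - {"fingers": 0.087,"dp": [-0.04,0.014,0],"twist": [0,0,0]}
    - {"fingers": 0.087,"dp": [-0.04,0.014,0],"twist": [0,0,0]}
    - {"fingers": 0.087,"dp": [-0.04,0.014,0],"twist": [0,0,0]}

```text
t: 1.3
position: [0.3471, 0.4167, 0.2919]
ee_rot: [-180.0, 0.0, 106.4]
wrist_force: [0.7, 0.6, 0.2]
width: 0.0874
finger_force: 0.0
```

```bash
cat >> h.py <<'E'
def go(p):  # tool-frame shift from the present pose to TCP position p
    T=toolT(); d=T[:3,:3].T@(np.array(p)-T[:3,3]); print('tool shift',d.round(4),'len',np.linalg.norm(d).round(3)); return d
def st():
    s=env.sense(); print('t',round(s['t'],2),'pos',s['position'].round(4),'rot',s['ee_rot'].round(1),'q',s['qpos'].round(1),'F',s['wrist_force'].round(2),'w',round(s['width'],4),'ff',round(s['finger_force'],2))
E
python3 -c "
from h import *
st(); go([.47,.2,.29]); go([.496,-.3495,.29])"
```

```text
t 1.3 pos [0.3471 0.4167 0.2919] rot [-180.     0.   106.4] q [38.4 23.9 94.  -0.  62.1 22. ] F [0.71 0.55 0.16] w 0.0874 ff 0.0
tool shift [-0.2426  0.0566  0.0019] len 0.249
tool shift [-0.7771 -0.0737  0.0023] len 0.781
```

arm_command:
  targets:
    - {"fingers": 0.087,"dp": [-0.03,0.01,0],"twist": [0,0,0]}
    - {"fingers": 0.087,"dp": [-0.045,0.005,0],"twist": [0,0,0]}
    - {"fingers": 0.087,"dp": [-0.045,0,0],"twist": [0,0,0]}
    - {"fingers": 0.087,"dp": [-0.045,0,0],"twist": [0,0,0]}
    - {"fingers": 0.087,"dp": [-0.045,0,0],"twist": [0,0,0]}
    - {"fingers": 0.087,"dp": [-0.045,0,0],"twist": [0,0,0]}
    - {"fingers": 0.087,"dp": [-0.045,-0.005,0],"twist": [0,0,0]}
    - {"fingers": 0.087,"dp": [-0.045,-0.005,0],"twist": [0,0,0]}
    - {"fingers": 0.087,"dp": [-0.045,-0.005,0],"twist": [0,0,0]}
    - {"fingers": 0.087,"dp": [-0.045,-0.005,0],"twist": [0,0,0]}
    - {"fingers": 0.087,"dp": [-0.045,-0.005,0],"twist": [0,0,0]}
    - {"fingers": 0.087,"dp": [-0.045,-0.005,0],"twist": [0,0,0]}

```text
t: 2.5
position: [0.4802, -0.0915, 0.2921]
ee_rot: [-180.0, -0.0, 106.4]
wrist_force: [1.4, 0.8, -0.3]
width: 0.0869
finger_force: 0.0
```

arm_command:
  targets:
    - {"fingers": 0.087,"dp": [-0.04,-0.01,0],"twist": [0,0,0]}
    - {"fingers": 0.087,"dp": [-0.04,-0.01,0],"twist": [0,0,0]}
    - {"fingers": 0.087,"dp": [-0.04,-0.01,0],"twist": [0,0,0]}
    - {"fingers": 0.087,"dp": [-0.03,-0.01,0],"twist": [0,0,0]}
    - {"fingers": 0.087,"dp": [0,0,0],"twist": [0,0,0]}

```text
t: 3.0
position: [0.4845, -0.2492, 0.292]
ee_rot: [180.0, 0.1, 106.1]
wrist_force: [0.5, -0.0, -0.4]
width: 0.0868
finger_force: 0.0
```

```bash
python3 - <<'E'
from h import *
st(); c=cam('wrist'); st(); save(c,'w1.png'); P=cloud(c); im=c['image'].astype(int); print(np.array(c['mount']).round(3).tolist())
m=(abs(P[...,0]-.496)<.06)&(abs(P[...,1]+.349)<.06)&(P[...,2]>.16)&(P[...,2]<.2)&(im.max(2)<100)
s=P[m]; x=s.mean(0); e=np.linalg.svd(s-x)[2][0]; k=(s-x)@e; print(len(s),(x+e*(k.max()+k.min())/2).round(4),e.round(3),np.ptp(k),s[:,2].max())
r=P[(P[...,2]>.113)&(P[...,2]<.124)&(np.hypot(P[...,0]-.508,P[...,1]+.346)<.05)]
x=np.linalg.lstsq(np.c_[r[:,:2],np.ones(len(r))],(r[:,:2]**2).sum(1),rcond=None)[0]; print('rim',x[:2]/2,'R',np.sqrt(x[2]+(x[:2]**2).sum()/4),len(r))
go([.496,-.3495,.225])
E
```

```text
t 3.0 pos [ 0.4845 -0.2492  0.292 ] rot [1.800e+02 1.000e-01 1.061e+02] q [-38.9  24.   93.7  -0.1  62.1 -55. ] F [ 0.53 -0.02 -0.38] w 0.0868 ff 0.0
t 3.05 pos [ 0.484  -0.2467  0.2918] rot [-180.    -0.   106.2] q [-38.8  24.   93.9   0.   62.2 -55. ] F [-0.42 -0.49 -0.17] w 0.0873 ff 0.0
[[0.001, -0.954, -0.299, 0.082], [1.0, 0.001, 0.0, -0.001], [-0.0, -0.299, 0.954, -0.093], [0.0, 0.0, 0.0, 1.0]]
548 [ 0.4945 -0.344   0.1788] [ 0.199 -0.979  0.049] 0.029183906383879372 0.1813018351346729
rim [ 0.5139223  -0.34488944] R 0.032486291580688505 1247
tool shift [-0.1021 -0.0172  0.0667] len 0.123
```

View pics/w1.png

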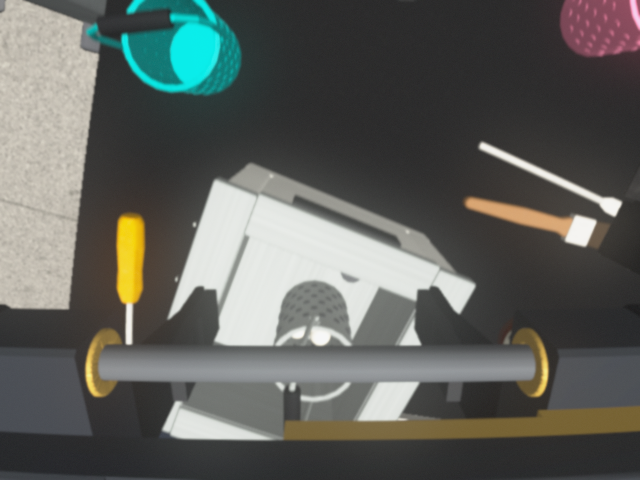

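Wrist view: the basket rim is around (312,365) and the black sleeve end sits at (290,405), half hidden by the gripper, consistent with the two-view fix. I continue over the sleeve and lower.

arm_command:
  targets:
    - {"fingers": 0.087,"dp": [-0.034,-0.006,0],"twist": [0,0,0]}
    - {"fingers": 0.087,"dp": [-0.034,-0.006,0],"twist": [0,0,0]}
    - {"fingers": 0.087,"dp": [-0.034,-0.005,0],"twist": [0,0,0]}
    - {"fingers": 0.087,"dp": [0,0,0],"twist": [0,0,0]}
    - {"fingers": 0.087,"dp": [0,0,0.02],"twist": [0,0,0]}
    - {"fingers": 0.087,"dp": [0,0,0.02],"twist": [0,0,0]}
    - {"fingers": 0.087,"dp": [0,0,0.015],"twist": [0,0,0]}
    - {"fingers": 0.087,"dp": [0,0,0.011],"twist": [0,0,0]}
    - {"fingers": 0.087,"dp": [0,0,0],"twist": [0,0,0]}

```text
t: 3.95
position: [0.4961, -0.3452, 0.2246]
ee_rot: [-179.9, -0.3, 106.5]
wrist_force: [-0.5, 0.4, -0.3]
width: 0.0869
finger_force: 0.0
```

```bash
python3 - <<'E'
from h import *
st(); go([.4955,-.349,.225])
c=cam('scene'); save(c,'s1.png',(370,200,530,360),3.5)
E
```

```text
t 3.95 pos [ 0.4961 -0.3452  0.2246] rot [-179.9   -0.3  106.5] q [-45.4  33.4  88.6   0.   58.2 -61.9] F [-0.47  0.37 -0.28] w 0.0869 ff 0.0
tool shift [-0.0034 -0.0017 -0.0004] len 0.004
```

View pics/s1.png

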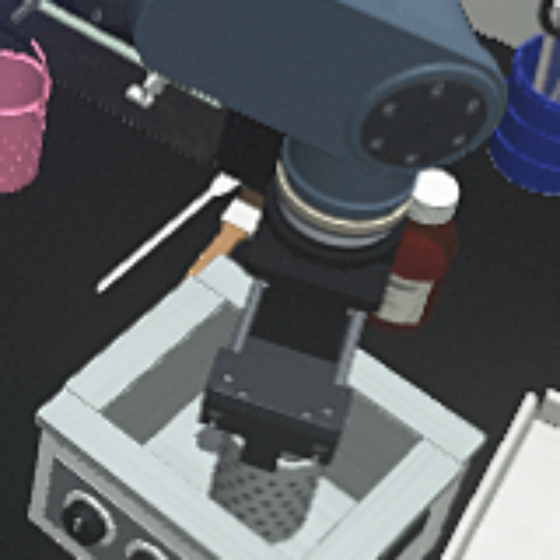

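The gripper is straight over the basket (crop centre about (270,430)) with the sleeve hidden between its fingers. I close it.

arm_command:
  targets:
    - {"fingers": 0.087,"dp": [-0.003,0,0],"twist": [0,0,0]}
    - {"fingers": 0.05,"dp": [0,0,0],"twist": [0,0,0]}
    - {"fingers": 0.0,"dp": [0,0,0],"twist": [0,0,0]}
    - {"fingers": 0.0,"dp": [0,0,0],"twist": [0,0,0]}
    - {"fingers": 0.0,"dp": [0,0,0],"twist": [0,0,0]}
    - {"fingers": 0.0,"dp": [0,0,0],"twist": [0,0,0]}
    - {"fingers": 0.0,"dp": [0,0,0],"twist": [0,0,0]}
    - {"fingers": 0.0,"dp": [0,0,0],"twist": [0,0,0]}
    - {"fingers": 0.0,"dp": [0,0,0],"twist": [0,0,0]}
  force: 35

```text
t: 4.9
position: [0.4976, -0.3504, 0.2262]
ee_rot: [-180.0, -0.0, 106.4]
wrist_force: [0.3, -0.6, -0.2]
width: 0.0308
finger_force: 0.0
```

arm_command:
  targets:
    - {"fingers": 0.0,"dp": [0,0,0],"twist": [0,0,0]}
    - {"fingers": 0.0,"dp": [0,0,0],"twist": [0,0,0]}
    - {"fingers": 0.0,"dp": [0,0,0],"twist": [0,0,0]}
    - {"fingers": 0.0,"dp": [0,0,0],"twist": [0,0,0]}
    - {"fingers": 0.0,"dp": [0,0,0],"twist": [0,0,0]}

```text
t: 5.4
position: [0.4976, -0.3504, 0.2262]
ee_rot: [-180.0, -0.0, 106.4]
wrist_force: [0.6, -0.3, 0.5]
width: 0.0096
finger_force: 34.9
```

arm_command:
  targets:
    - {"fingers": 0.0,"dp": [0,0,-0.005],"twist": [0,0,0]}
    - {"fingers": 0.0,"dp": [0,0,-0.01],"twist": [0,0,0]}
    - {"fingers": 0.0,"dp": [0,0,-0.015],"twist": [0,0,0]}
    - {"fingers": 0.0,"dp": [0,0,-0.02],"twist": [0,0,0]}
    - {"fingers": 0.0,"dp": [0,0,-0.02],"twist": [0,0,0]}
    - {"fingers": 0.0,"dp": [0,0,-0.02],"twist": [0,0,0]}
    - {"fingers": 0.0,"dp": [0,0,-0.02],"twist": [0,0,0]}
    - {"fingers": 0.0,"dp": [0,0,-0.015],"twist": [0,0,0]}
    - {"fingers": 0.0,"dp": [0,0,-0.01],"twist": [0,0,0]}
    - {"fingers": 0.0,"dp": [0,0,-0.005],"twist": [0,0,0]}
    - {"fingers": 0.0,"dp": [0,0,0],"twist": [0,0,0]}
    - {"fingers": 0.0,"dp": [0,0,0],"twist": [0,0,0]}

```text
t: 6.6
position: [0.4973, -0.3501, 0.3654]
ee_rot: [-180.0, -0.1, 106.4]
wrist_force: [-0.6, -0.0, -4.4]
width: 0.0098
finger_force: 34.9
```

```bash
python3 - <<'E'
from h import *
st(); go([.53,.22,.366])
c=cam('scene'); save(c,'s2.png',(330,130,570,310),3)
E
```

```text
t 6.6 pos [ 0.4973 -0.3501  0.3654] rot [-1.800e+02 -1.000e-01  1.064e+02] q [-45.7  24.8  79.4  -0.   75.9 -62. ] F [-0.57 -0.05 -4.41] w 0.0098 ff 34.94
tool shift [5.377e-01 1.922e-01 1.000e-04] len 0.571
```

View pics/s2.png

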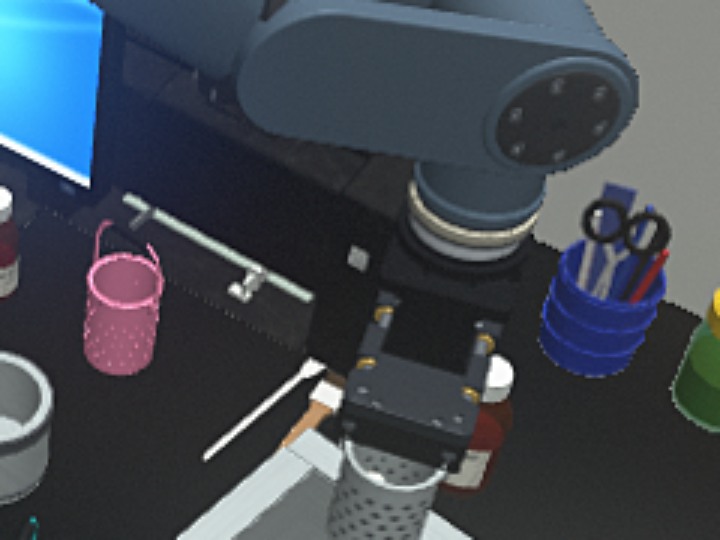

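The basket hangs from the gripper above the bath rim (crop (385,480)), level, force 4.4 N. I carry it over to the mat.

arm_command:
  targets:
    - {"fingers": 0.0,"dp": [0.007,0.0025,0],"twist": [0,0,0]}
    - {"fingers": 0.0,"dp": [0.014,0.005,0],"twist": [0,0,0]}
    - {"fingers": 0.0,"dp": [0.021,0.0075,0],"twist": [0,0,0]}
    - {"fingers": 0.0,"dp": [0.028,0.01,0],"twist": [0,0,0]}
    - {"fingers": 0.0,"dp": [0.028,0.01,0],"twist": [0,0,0]}
    - {"fingers": 0.0,"dp": [0.028,0.01,0],"twist": [0,0,0]}
    - {"fingers": 0.0,"dp": [0.028,0.01,0],"twist": [0,0,0]}
    - {"fingers": 0.0,"dp": [0.028,0.01,0],"twist": [0,0,0]}
    - {"fingers": 0.0,"dp": [0.028,0.01,0],"twist": [0,0,0]}
    - {"fingers": 0.0,"dp": [0.028,0.01,0],"twist": [0,0,0]}
    - {"fingers": 0.0,"dp": [0.028,0.01,0],"twist": [0,0,0]}
    - {"fingers": 0.0,"dp": [0.028,0.01,0],"twist": [0,0,0]}

```text
t: 7.85
position: [0.5142, -0.0355, 0.3664]
ee_rot: [-180.0, -0.1, 106.5]
wrist_force: [-0.1, 0.1, -4.5]
width: 0.0098
finger_force: 34.9
```

arm_command:
  targets:
    - {"fingers": 0.0,"dp": [0.028,0.01,0],"twist": [0,0,0]}
    - {"fingers": 0.0,"dp": [0.028,0.01,0],"twist": [0,0,0]}
    - {"fingers": 0.0,"dp": [0.028,0.01,0],"twist": [0,0,0]}
    - {"fingers": 0.0,"dp": [0.028,0.01,0],"twist": [0,0,0]}
    - {"fingers": 0.0,"dp": [0.028,0.01,0],"twist": [0,0,0]}
    - {"fingers": 0.0,"dp": [0.028,0.01,0],"twist": [0,0,0]}
    - {"fingers": 0.0,"dp": [0.028,0.01,0],"twist": [0,0,0]}
    - {"fingers": 0.0,"dp": [0.021,0.0075,0],"twist": [0,0,0]}
    - {"fingers": 0.0,"dp": [0.014,0.005,0],"twist": [0,0,0]}
    - {"fingers": 0.0,"dp": [0.007,0.003,0],"twist": [0,0,0]}
    - {"fingers": 0.0,"dp": [0,0,0],"twist": [0,0,0]}
    - {"fingers": 0.0,"dp": [0,0,0],"twist": [0,0,0]}

```text
t: 9.05
position: [0.53, 0.2132, 0.3662]
ee_rot: [-180.0, 0.1, 106.4]
wrist_force: [-0.5, -0.7, -3.8]
width: 0.0098
finger_force: 34.9
```

```bash
python3 - <<'E'
from h import *
st(); go([.53,.23,.2])
for n in('scene','wrist'):
    c=cam(n); P=cloud(c); p=toolT()[:3,3]
    m=(np.hypot(P[...,0]-p[0],P[...,1]-p[1])<.06)&(P[...,2]<.32)&(P[...,2]>.1); q=P[m]
    print(n,len(q), np.percentile(q[:,2],[0.5,5,50,95]).round(3) if len(q) else '')
    for z in(.17,.19,.21,.23,.25,.26):
        k=q[abs(q[:,2]-z)<.01]; print(z,len(k),k.mean(0).round(3) if len(k) else '',k.min(0).round(3) if len(k) else '')
E
```

```text
t 9.05 pos [0.53   0.2132 0.3662] rot [-1.800e+02  1.000e-01  1.064e+02] q [10.7 21.6 84.6 -0.1 73.8 -5.6] F [-0.45 -0.68 -3.84] w 0.0098 ff 34.94
tool shift [0.0163 0.0049 0.1661] len 0.167
scene 1108 [0.171 0.179 0.234 0.307]
0.17 61 [0.526 0.199 0.175] [0.509 0.184 0.168]
0.19 151 [0.525 0.198 0.19 ] [0.51  0.182 0.18 ]
0.21 160 [0.529 0.202 0.211] [0.509 0.18  0.2  ]
0.23 274 [0.54  0.213 0.231] [0.508 0.182 0.22 ]
0.25 297 [0.541 0.215 0.251] [0.508 0.179 0.24 ]
0.26 209 [0.54  0.214 0.257] [0.508 0.178 0.25 ]
wrist 13201 [0.174 0.185 0.238 0.319]
0.17 412 [0.542 0.212 0.176] [0.509 0.187 0.171]
0.19 2878 [0.543 0.21  0.192] [0.509 0.187 0.18 ]
0.21 2008 [0.546 0.219 0.209] [0.509 0.187 0.2  ]
0.23 1487 [0.546 0.218 0.23 ] [0.509 0.191 0.22 ]
0.25 1700 [0.549 0.224 0.251] [0.508 0.191 0.24 ]
0.26 2385 [0.543 0.229 0.259] [0.508 0.196 0.25 ]
```

arm_command:
  targets:
    - {"fingers": 0.0,"dp": [0.007,-0.0025,0.005],"twist": [0,0,0]}
    - {"fingers": 0.0,"dp": [0.007,-0.0025,0.01],"twist": [0,0,0]}
    - {"fingers": 0.0,"dp": [0.007,-0.0025,0.02],"twist": [0,0,0]}
    - {"fingers": 0.0,"dp": [0,0,0.025],"twist": [0,0,0]}
    - {"fingers": 0.0,"dp": [0,0,0.025],"twist": [0,0,0]}
    - {"fingers": 0.0,"dp": [0,0,0.025],"twist": [0,0,0]}
    - {"fingers": 0.0,"dp": [0,0,0.02],"twist": [0,0,0]}
    - {"fingers": 0.0,"dp": [0,0,0.015],"twist": [0,0,0]}
    - {"fingers": 0.0,"dp": [0,0,0.01],"twist": [0,0,0]}
    - {"fingers": 0.0,"dp": [0,0,0.005],"twist": [0,0,0]}
    - {"fingers": 0.0,"dp": [0,0,0.003],"twist": [0,0,0]}
    - {"fingers": 0.0,"dp": [0,0,0],"twist": [0,0,0]}

```text
t: 10.35
position: [0.5173, 0.2319, 0.2034]
ee_rot: [180.0, 0.0, 106.4]
wrist_force: [0.0, -0.7, -3.7]
width: 0.0097
finger_force: 34.9
```

arm_command:
  targets:
    - {"fingers": 0.0,"dp": [0,0,0.002],"twist": [0,0,0]}
    - {"fingers": 0.0,"dp": [0,0,0.002],"twist": [0,0,0]}
    - {"fingers": 0.0,"dp": [0,0,0],"twist": [0,0,0]}

```text
t: 10.65
position: [0.5175, 0.2317, 0.2004]
ee_rot: [179.9, 0.0, 106.4]
wrist_force: [-1.7, -1.2, 2.5]
width: 0.0097
finger_force: 34.9
```

arm_command:
  targets:
    - {"fingers": 0.087,"dp": [0,0,0],"twist": [0,0,0]}
    - {"fingers": 0.087,"dp": [0,0,0],"twist": [0,0,0]}
    - {"fingers": 0.087,"dp": [0,0,0],"twist": [0,0,0]}
    - {"fingers": 0.087,"dp": [0,0,0],"twist": [0,0,0]}
    - {"fingers": 0.087,"dp": [0,0,0],"twist": [0,0,0]}
    - {"fingers": 0.087,"dp": [0,0,0],"twist": [0,0,0]}
    - {"fingers": 0.087,"dp": [0,0,-0.02],"twist": [0,0,0]}
    - {"fingers": 0.087,"dp": [0,0,-0.02],"twist": [0,0,0]}
    - {"fingers": 0.087,"dp": [0,0,-0.02],"twist": [0,0,0]}
    - {"fingers": 0.087,"dp": [0,0,-0.02],"twist": [0,0,0]}
    - {"fingers": 0.087,"dp": [0,0,-0.02],"twist": [0,0,0]}
    - {"fingers": 0.087,"dp": [0,0,0],"twist": [0,0,0]}

```text
t: 11.85
position: [0.5187, 0.2322, 0.3019]
ee_rot: [179.6, 0.0, 106.4]
wrist_force: [0.5, -0.6, -0.3]
width: 0.0863
finger_force: 0.0
```

```bash
cat > m.py <<'E'
from h import *
def fit(r):
    x=np.linalg.lstsq(np.c_[r[:,:2],np.ones(len(r))],(r[:,:2]**2).sum(1),rcond=None)[0]; return (x[:2]/2).round(4),np.sqrt(x[2]+(x[:2]**2).sum()/4).round(4),len(r)
def meas(p,names=('scene','wrist')):
  for n in names:
    c=cam(n); P=cloud(c); im=c['image'].astype(int); D=np.hypot(P[...,0]-p[0],P[...,1]-p[1])
    print(n,'rim',fit(P[(D<.045)&(P[...,2]>.086)&(P[...,2]<.098)&(im.min(2)>90)]),'mid',fit(P[(D<.045)&(P[...,2]>.02)&(P[...,2]<.08)]))
    s=P[(D<.08)&(P[...,2]>.12)&(P[...,2]<.165)&(im.max(2)<90)]
    if len(s)>5:
        x=s.mean(0); e=np.linalg.svd(s-x)[2][0]; print('sleeve',len(s),x.round(4),e.round(3),np.ptp((s-x)@e).round(3))
  return c
E
python3 - <<'E'
from m import *
st(); c=meas([.525,.232]); save(c,'w2.png')
E
```

```text
t 11.85 pos [0.5187 0.2322 0.3019] rot [179.6   0.  106.4] q [12.9 25.1 90.   0.  64.6 -3.5] F [ 0.55 -0.62 -0.31] w 0.0863 ff 0.0
scene rim (array([0.5297, 0.2336]), np.float64(0.0312), 136) mid (array([0.5297, 0.2339]), np.float64(0.031), 529)
sleeve 64 [0.5169 0.2322 0.1494] [-0.21   0.935 -0.286] 0.061
wrist rim (array([0.5278, 0.2359]), np.float64(0.0312), 1539) mid (array([0.5281, 0.2349]), np.float64(0.0252), 3422)
sleeve 225 [0.5193 0.2194 0.1534] [ 0.432 -0.902  0.017] 0.017
```

View pics/w2.png

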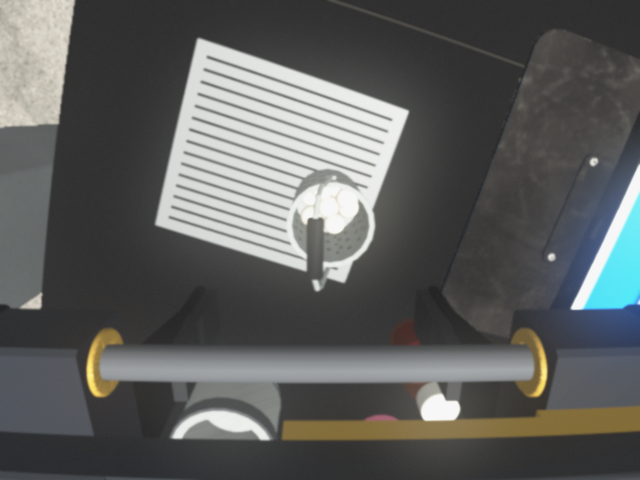

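The basket stands on the mat near image (331,222) with the white balls in it. The bail leans slightly to the robot side (sleeve (316,250)). I turn and tilt the tool for the body grip.

arm_command:
  targets:
    - {"fingers": 0.087,"dp": [0,-0.04,0],"twist": [0,0,0.143]}
    - {"fingers": 0.087,"dp": [0,-0.04,0],"twist": [0,0,0.143]}
    - {"fingers": 0.087,"dp": [0,-0.03,0],"twist": [0,0,0.143]}
    - {"fingers": 0.087,"dp": [0,0,0],"twist": [0,0,0.143]}
    - {"fingers": 0.087,"dp": [0,0,0],"twist": [0,0,0.143]}
    - {"fingers": 0.087,"dp": [0,0,0],"twist": [0,0,0.143]}
    - {"fingers": 0.087,"dp": [0,0,0],"twist": [0,0,0.143]}
    - {"fingers": 0.087,"dp": [0,0,0],"twist": [0,0,0.143]}
    - {"fingers": 0.087,"dp": [0,0,0],"twist": [0,0,0.143]}
    - {"fingers": 0.087,"dp": [0,0,0],"twist": [0,0,0.143]}
    - {"fingers": 0.087,"dp": [0,0,0],"twist": [0,0,0.14]}
    - {"fingers": 0.087,"dp": [0,0,0],"twist": [0,0,0]}

```text
t: 13.15
position: [0.4085, 0.2145, 0.2979]
ee_rot: [-180.0, 0.2, 16.4]
wrist_force: [-0.1, -0.5, 0.6]
width: 0.0873
finger_force: 0.0
```

arm_command:
  targets:
    - {"fingers": 0.087,"dp": [0,0,0],"twist": [0,0.14,0]}
    - {"fingers": 0.087,"dp": [0,0,0],"twist": [0,0.14,0]}
    - {"fingers": 0.087,"dp": [0,0,0],"twist": [0,0.14,0]}
    - {"fingers": 0.087,"dp": [0,0,0],"twist": [0,0.14,0]}
    - {"fingers": 0.087,"dp": [0,0,0],"twist": [0,0.14,0]}
    - {"fingers": 0.087,"dp": [0,0,0],"twist": [0,0.14,0]}
    - {"fingers": 0.087,"dp": [0,0,0],"twist": [0,0.14,0]}
    - {"fingers": 0.087,"dp": [0,0,0],"twist": [0,0,0]}

```text
t: 13.95
position: [0.4045, 0.2351, 0.2995]
ee_rot: [-175.3, -36.8, 16.9]
wrist_force: [-0.4, -0.0, -0.1]
width: 0.0867
finger_force: 0.0
```

```bash
cat >> h.py <<'E'
def rot_to(Rt):
    print('twist to target',R.from_matrix(toolT()[:3,:3].T@Rt).as_rotvec().round(4))
def lean(a,hd):  # tool pointing a deg below horizontal, heading hd
    a,hd=np.radians([a,hd]); u=np.array([np.cos(hd),np.sin(hd),0]); k=np.array([0,0,1.])
    z=np.cos(a)*u-np.sin(a)*k; x=np.sin(a)*u+np.cos(a)*k; return np.c_[x,np.cross(z,x),z]
E
python3 - <<'E'
from m import *
st(); rot_to(lean(30,16.4)); go([.424,.2037,.2]); go([.424,.2037,.115]); meas([.529,.2345],['scene','top'])
E
```

```text
t 13.95 pos [0.4045 0.2351 0.2995] rot [-175.3  -36.8   16.9] q [ 12.6  11.7 124.6  45.5  10.2  41.6] F [-0.38 -0.   -0.06] w 0.0867 ff 0.0
twist to target [-0.0879  0.4052 -0.0113]
tool shift [-0.0519  0.0426  0.0821] len 0.106
tool shift [-0.1028  0.0483  0.15  ] len 0.188
scene rim (array([0.5299, 0.234 ]), np.float64(0.0312), 136) mid (array([0.5297, 0.234 ]), np.float64(0.0307), 512)
sleeve 62 [0.5168 0.2309 0.1505] [-0.241  0.957 -0.163] 0.057
top rim (array([0.5269, 0.2358]), np.float64(0.0315), 90) mid (array([0.5266, 0.2346]), np.float64(0.0251), 283)
sleeve 47 [0.5156 0.2329 0.1535] [-0.299  0.954 -0.034] 0.038
```

The wrist is at its q5 limit, so a lean pointing outward from the robot isn't available. I fit a simple kinematic model to the logged poses to choose a feasible lean.

```bash
cat > kin.py <<'E'
import numpy as np
from scipy.spatial.transform import Rotation as R
from scipy.optimize import least_squares
D=[([58.298,30.224,82.088,0,67.689,-10.227],(.229,.582,.292)),([38.4,23.9,94,0,62.1,22],(.3471,.4167,.2919)),
([-38.9,24,93.7,-.1,62.1,-55],(.4845,-.2492,.292)),([-45.4,33.4,88.6,0,58.2,-61.9],(.4961,-.3452,.2246)),
([-45.7,24.8,79.4,0,75.9,-62],(.4973,-.3501,.3654)),([10.7,21.6,84.6,-.1,73.8,-5.6],(.53,.2132,.3662)),
([12.6,11.7,124.6,45.5,10.2,41.6],(.4045,.2351,.2995)),([12.9,25.1,90,0,64.6,-3.5],(.5187,.2322,.3019))]
def fk(q,k):
    q=np.radians(q); d1,a1,L2,L3,a3,dl,L6=k
    ry=lambda a:R.from_euler('y',a); rz=lambda a:R.from_euler('z',a)
    B=rz(q[0])*ry(q[1]); C=B*ry(q[2]); W=C*rz(q[3])*ry(q[4])
    p=rz(q[0]).apply([a1,dl,d1])+B.apply([0,0,L2])+C.apply([a3,0,L3])+W.apply([0,0,L6])
    return p,W*rz(q[5])
k=least_squares(lambda k:np.r_[np.concatenate([fk(q,k)[0]-p for q,p in D]),.01*(k-[.15,0,.3,.3,0,.1,.2])],[.15,0,.3,.3,0,.1,.2]).x
# const tool rotation from datum: yaw=q1+90-q6, down
lo=np.array([-176.69,-43.24,12.49,-82,0,-163.58]);hi=np.array([176.69,126.21,139.97,262,151.66,163.58])
Rc=fk(D[0][0],k)[1].inv()*R.from_euler('xyz',[180,0,158.53],degrees=True)
def ik(p,Rt,q0):
    Rt=R.from_matrix(Rt)
    f=lambda q:np.r_[(fk(q,k)[0]-p)*10,((fk(q,k)[1]*Rc).inv()*Rt).as_rotvec()]
    s=least_squares(f,np.clip(q0,lo+.1,hi-.1),bounds=(lo,hi),x_scale=30); return s.x,np.abs(s.fun).max()
E
python3 - <<'E'
from kin import *
from h import lean
print(k.round(3),max(np.abs(fk(q,k)[0]-p).max() for q,p in D)); r=(fk(D[6][0],k)[1]*Rc).as_euler('xyz',degrees=True); print(r.round(1),'exp -175.3 -36.8 16.9',Rc.as_euler('xyz',degrees=True).round(1))
C=np.array([.475,.27,0]); J=np.array([.495,-.0135,0])
for hd in(90,70,110,50,-90,-70,-60,-50,-110):
  for a in (30,):
    u=np.array([np.cos(np.radians(hd)),np.sin(np.radians(hd)),0]); M=lean(a,hd)
    out=[]
    for so in(.08,0): 
        b=min((ik(C-.005*np.cos(np.radians(a))*u+[0,0,.0545]-(.051+so)*M[:,2],M,[10,40,100,s,60,t]) for s in(90,-60,0) for t in(0,90,-90)),key=lambda x:x[1]); out.append(b)
    q=b[0]
    for tip in range(0,121,20):
        M=lean(a+tip,hd); G=J-u*.05+[0,0,.17]   # grasp point in pouring
        if tip==0: G=G+[0,0,.05]
        b=ik(G-.051*M[:,2],M,q); q=b[0]; out.append(b)
    print(hd,a); [print('   ',b[0].round(0),b[1].round(3)) for b in out]
E
```

```text
[ 0.274 -0.001  0.589  0.393  0.114  0.111  0.236] 0.0006415421068141081
[-175.2  -36.9   16.8] exp -175.3 -36.8 16.9 [-0. -0. 90.]
90 30
    [-20.  51. 112.  62.  67. -72.] 0.0
    [-11.  56. 111.  72.  63. -76.] 0.0
    [-43.  40.  95.  39.  93. -59.] 0.0
    [-38.  36.  99.  32.  75. -55.] 0.0
    [-30.  30. 102.  20.  60. -42.] 0.0
    [-20.  27. 104.  -0.  49. -20.] 0.0
    [ -9.  28. 105. -28.  47.  10.] 0.0
    [  1.  34. 105. -52.  55.  37.] 0.0
    [  8.  43. 104. -66.  69.  55.] 0.0
70 30
    [-23.  53. 128.  88.  60. -91.] 0.0
    [-12.  58. 124.  99.  60. -91.] 0.0
    [-50.  36. 109.  50.  81. -60.] 0.0
    [-43.  32. 110.  42.  63. -51.] 0.0
    [-33.  27. 109.  25.  52. -30.] 0.0
    [-21.  26. 106.   0.  48.  -1.] 0.0
    [ -9.  29. 103. -24.  54.  27.] 0.0
    [  0.  36.  99. -41.  67.  44.] 0.0
    [  6.  45.  95. -52.  82.  55.] 0.0
110 30
    [-14.  53.  96.  47.  80. -64.] 0.0
    [ -8.  56.  99.  53.  74. -67.] 0.0
    [-36.  45.  83.  30. 105. -62.] 0.0
    [-32.  40.  89.  23.  85. -62.] 0.0
    [-27.  33.  95.  15.  68. -54.] 0.0
    [-19.  28. 102.  -0.  50.
[... 1965 characters left out ...]
 123.  -82.   34. -138.] 0.005
    [   1.   25.  121.  -59.   24. -164.] 0.158
    [  -4.   24.  123.  -60.   14. -164.] 0.458
    [ -12.   25.  126.  -65.    0. -164.] 0.736
    [ -13.   27.  125.  -63.    0. -163.] 1.063
    [ -14.   30.  124.  -60.    0. -163.] 1.381
-110 30
    [  37.   64.   56.  -31.  112. -121.] 0.0
    [  34.   63.   67.  -32.  102. -117.] 0.0
    [  14.   44.   84.  -46.   94. -130.] 0.0
    [   9.   39.   90.  -35.   76. -134.] 0.0
    [   2.   32.   96.  -21.   61. -147.] 0.0
    [  -8.   28.  102.   -3.   50. -164.] 0.041
    [ -12.   27.  105.    5.   45. -164.] 0.278
    [ -16.   27.  107.   12.   43. -164.] 0.532
    [ -20.   29.  107.   21.   46. -164.] 0.764
```

The model fits to 0.6 mm. A lean heading of 80° (gripper from the -y side, pouring toward +y) works through 120° of tip. So I regrasp the bail, turn the basket about 64° and set it at the mat's middle.

```bash
python3 - <<'E'
from h import *
T=toolT(); Rt=R.from_euler('xyz',[180,0,16.4],degrees=True).as_matrix(); rot_to(Rt)
rot_to(R.from_euler('xyz',[180,0,106.4],degrees=True).as_matrix())
E
```

```text
twist to target [-0.0814 -0.6424  0.035 ]
twist to target [ 0.4371 -0.5639 -1.476 ]
```

arm_command:
  targets:
    - {"fingers": 0.087,"dp": [0,0,0],"twist": [-0.016,-0.128,0.007]}
    - {"fingers": 0.087,"dp": [0,0,0],"twist": [-0.016,-0.128,0.007]}
    - {"fingers": 0.087,"dp": [0,0,0],"twist": [-0.016,-0.128,0.007]}
    - {"fingers": 0.087,"dp": [0,0,0],"twist": [-0.016,-0.128,0.007]}
    - {"fingers": 0.087,"dp": [0,0,0],"twist": [-0.016,-0.128,0.007]}
    - {"fingers": 0.087,"dp": [0,0,0],"twist": [0,0,-0.143]}
    - {"fingers": 0.087,"dp": [0,0,0],"twist": [0,0,-0.143]}
    - {"fingers": 0.087,"dp": [0,0,0],"twist": [0,0,-0.143]}
    - {"fingers": 0.087,"dp": [0,0,0],"twist": [0,0,-0.143]}
    - {"fingers": 0.087,"dp": [0,0,0],"twist": [0,0,-0.143]}
    - {"fingers": 0.087,"dp": [0,0,0],"twist": [0,0,-0.143]}
    - {"fingers": 0.087,"dp": [0,0,0],"twist": [0,0,-0.143]}

```text
t: 15.25
position: [0.4051, 0.2425, 0.3005]
ee_rot: [175.0, -5.9, 75.9]
wrist_force: [-0.0, 0.9, 0.4]
width: 0.0869
finger_force: 0.0
```

arm_command:
  targets:
    - {"fingers": 0.087,"dp": [0,0,0],"twist": [0,0,-0.143]}
    - {"fingers": 0.087,"dp": [0,0,0],"twist": [0,0,-0.143]}
    - {"fingers": 0.087,"dp": [0,0,0],"twist": [0,0,-0.143]}
    - {"fingers": 0.087,"dp": [0,0,0],"twist": [0,0,-0.143]}
    - {"fingers": 0.087,"dp": [0,0,0],"twist": [0,0,0]}

```text
t: 15.75
position: [0.405, 0.2427, 0.3005]
ee_rot: [172.6, -2.4, 108.2]
wrist_force: [0.7, 0.4, 0.1]
width: 0.0871
finger_force: 0.0
```

```bash
python3 - <<'E'
from h import *
st(); rot_to(R.from_euler('xyz',[180,0,106.4],degrees=True).as_matrix()); go([.517,.232,.29]); go([.517,.232,.2])
E
```

```text
t 15.75 pos [0.405  0.2427 0.3005] rot [172.6  -2.4 108.2] q [ 16.   15.5 107.    3.4  50.2  -4.1] F [0.73 0.45 0.06] w 0.0871 ff 0.0
twist to target [ 0.1287 -0.0431  0.0285]
tool shift [-0.0455  0.1011  0.0219] len 0.113
tool shift [-0.0492  0.0895  0.111 ] len 0.151
```

arm_command:
  targets:
    - {"fingers": 0.087,"dp": [0,0,0],"twist": [0.129,-0.043,0.028]}
    - {"fingers": 0.087,"dp": [-0.014,0.035,0],"twist": [0,0,0]}
    - {"fingers": 0.087,"dp": [-0.014,0.035,0],"twist": [0,0,0]}
    - {"fingers": 0.087,"dp": [-0.014,0.034,0],"twist": [0,0,0]}
    - {"fingers": 0.087,"dp": [0,0,0.03],"twist": [0,0,0]}
    - {"fingers": 0.087,"dp": [0,0,0.03],"twist": [0,0,0]}
    - {"fingers": 0.087,"dp": [0,0,0.025],"twist": [0,0,0]}
    - {"fingers": 0.087,"dp": [0,0,0.015],"twist": [0,0,0]}
    - {"fingers": 0.087,"dp": [0,0,0],"twist": [0,0,0]}

```text
t: 16.65
position: [0.515, 0.232, 0.198]
ee_rot: [-179.7, -0.1, 106.3]
wrist_force: [-0.1, -0.2, 0.2]
width: 0.0868
finger_force: 0.0
```

arm_command:
  targets:
    - {"fingers": 0.0,"dp": [0,0,-0.002],"twist": [0,0,0]}
    - {"fingers": 0.0,"dp": [0,0,0],"twist": [0,0,0]}
    - {"fingers": 0.0,"dp": [0,0,0],"twist": [0,0,0]}
    - {"fingers": 0.0,"dp": [0,0,0],"twist": [0,0,0]}
    - {"fingers": 0.0,"dp": [0,0,0],"twist": [0,0,0]}
    - {"fingers": 0.0,"dp": [0,0,0],"twist": [0,0,0]}
    - {"fingers": 0.0,"dp": [0,0,0],"twist": [0,0,0]}
    - {"fingers": 0.0,"dp": [0,0,0],"twist": [0,0,0]}
    - {"fingers": 0.0,"dp": [0,0,0],"twist": [0,0,0]}
    - {"fingers": 0.0,"dp": [0,0,0],"twist": [0,0,0]}
    - {"fingers": 0.0,"dp": [0,0,0],"twist": [0,0,0]}
    - {"fingers": 0.0,"dp": [0,0,0],"twist": [0,0,0]}

```text
t: 17.85
position: [0.5163, 0.2329, 0.2025]
ee_rot: [-180.0, -0.2, 106.5]
wrist_force: [0.4, 0.2, -0.2]
width: 0.0096
finger_force: 35.0
```

arm_command:
  targets:
    - {"fingers": 0.0,"dp": [0,0,-0.005],"twist": [0,0,0]}
    - {"fingers": 0.0,"dp": [0,0,-0.01],"twist": [0,0,0]}
    - {"fingers": 0.0,"dp": [0.006,-0.006,-0.015],"twist": [0,0,0]}
    - {"fingers": 0.0,"dp": [0.012,-0.011,0],"twist": [0,0,0]}
    - {"fingers": 0.0,"dp": [0.012,-0.011,0],"twist": [0,0,0]}
    - {"fingers": 0.0,"dp": [0.006,-0.006,0],"twist": [0,0,0]}
    - {"fingers": 0.0,"dp": [0,0,0],"twist": [0,0,-0.05]}
    - {"fingers": 0.0,"dp": [0,0,0],"twist": [0,0,-0.1]}
    - {"fingers": 0.0,"dp": [0,0,0],"twist": [0,0,-0.12]}
    - {"fingers": 0.0,"dp": [0,0,0],"twist": [0,0,-0.12]}
    - {"fingers": 0.0,"dp": [0,0,0],"twist": [0,0,-0.12]}
    - {"fingers": 0.0,"dp": [0,0,0],"twist": [0,0,-0.12]}

```text
t: 19.05
position: [0.4722, 0.258, 0.2322]
ee_rot: [180.0, -0.2, 142.9]
wrist_force: [0.5, -0.5, -3.6]
width: 0.0098
finger_force: 35.0
```

arm_command:
  targets:
    - {"fingers": 0.0,"dp": [0,0,0],"twist": [0,0,-0.12]}
    - {"fingers": 0.0,"dp": [0,0,0],"twist": [0,0,-0.12]}
    - {"fingers": 0.0,"dp": [0,0,0],"twist": [0,0,-0.12]}
    - {"fingers": 0.0,"dp": [0,0,0],"twist": [0,0,-0.08]}
    - {"fingers": 0.0,"dp": [0,0,0],"twist": [0,0,-0.04]}
    - {"fingers": 0.0,"dp": [0,0,0],"twist": [0,0,0]}
    - {"fingers": 0.0,"dp": [0,0,0.008],"twist": [0,0,0]}
    - {"fingers": 0.0,"dp": [0,0,0.01],"twist": [0,0,0]}
    - {"fingers": 0.0,"dp": [0,0,0.007],"twist": [0,0,0]}
    - {"fingers": 0.0,"dp": [0,0,0.003],"twist": [0,0,0]}
    - {"fingers": 0.0,"dp": [0,0,0],"twist": [0,0,0]}
    - {"fingers": 0.0,"dp": [0,0,0],"twist": [0,0,0]}

```text
t: 20.25
position: [0.4736, 0.2578, 0.2045]
ee_rot: [179.8, -0.1, 170.0]
wrist_force: [0.1, 0.9, -3.6]
width: 0.0099
finger_force: 35.0
```

Still hanging, with 2–3 mm to go.

arm_command:
  targets:
    - {"fingers": 0.0,"dp": [0,0,0.002],"twist": [0,0,0]}
    - {"fingers": 0.0,"dp": [0,0,0.001],"twist": [0,0,0]}
    - {"fingers": 0.0,"dp": [0,0,0.001],"twist": [0,0,0]}
    - {"fingers": 0.0,"dp": [0,0,0],"twist": [0,0,0]}

```text
t: 20.65
position: [0.4742, 0.2576, 0.2025]
ee_rot: [179.8, 0.1, 170.1]
wrist_force: [-1.7, -2.6, 8.4]
width: 0.0096
finger_force: 35.0
```

arm_command:
  targets:
    - {"fingers": 0.0,"dp": [0,0,-0.001],"twist": [0,0,0]}
    - {"fingers": 0.087,"dp": [0,0,0],"twist": [0,0,0]}
    - {"fingers": 0.087,"dp": [0,0,0],"twist": [0,0,0]}
    - {"fingers": 0.087,"dp": [0,0,0],"twist": [0,0,0]}
    - {"fingers": 0.087,"dp": [0,0,0],"twist": [0,0,0]}
    - {"fingers": 0.087,"dp": [0,0,0],"twist": [0,0,0]}
    - {"fingers": 0.087,"dp": [0,0,0],"twist": [0,0,0]}
    - {"fingers": 0.087,"dp": [0,0,-0.025],"twist": [0,0,0]}
    - {"fingers": 0.087,"dp": [0,0,-0.035],"twist": [0,0,0]}
    - {"fingers": 0.087,"dp": [0,0,-0.035],"twist": [0,0,0]}
    - {"fingers": 0.087,"dp": [0,0,-0.02],"twist": [0,0,0]}
    - {"fingers": 0.087,"dp": [0,0,0],"twist": [0,0,0]}

```text
t: 21.85
position: [0.4751, 0.258, 0.3198]
ee_rot: [179.6, 0.3, 170.1]
wrist_force: [0.4, 0.6, -0.0]
width: 0.0849
finger_force: 0.0
```

```bash
python3 - <<'E'
from m import *
st(); meas([.475,.27],['scene','top','wrist']); rot_to(lean(30,80))
E
```

```text
t 21.85 pos [0.4751 0.258  0.3198] rot [179.6   0.3 170.1] q [ 16.6  21.7  92.6   0.2  65.3 -63.6] F [ 0.41  0.62 -0.  ] w 0.0849 ff 0.0
scene rim (array([0.4779, 0.268 ]), np.float64(0.0315), 132) mid (array([0.4785, 0.2678]), np.float64(0.0309), 544)
sleeve 63 [0.4775 0.2546 0.1502] [-0.987  0.129  0.092] 0.066
top rim (array([0.4428, 0.2866]), np.float64(0.0075), 8) mid (array([0.3236, 0.3979]), np.float64(0.1695), 2)
wrist rim (array([0.4758, 0.2692]), np.float64(0.0312), 1388) mid (array([0.4767, 0.2691]), np.float64(0.0252), 3112)
sleeve 10 [0.4907 0.2568 0.1532] [ 0.521  0.854 -0.006] 0.008
twist to target [-0.8169  0.8111  1.412 ]
```

arm_command:
  targets:
    - {"fingers": 0.087,"dp": [0,-0.037,0],"twist": [0,0,0]}
    - {"fingers": 0.087,"dp": [0,-0.037,0],"twist": [0,0,0]}
    - {"fingers": 0.087,"dp": [0,-0.036,0],"twist": [0,0,0.143]}
    - {"fingers": 0.087,"dp": [0,0,0],"twist": [0,0,0.143]}
    - {"fingers": 0.087,"dp": [0,0,0],"twist": [0,0,0.143]}
    - {"fingers": 0.087,"dp": [0,0,0],"twist": [0,0,0.143]}
    - {"fingers": 0.087,"dp": [0,0,0],"twist": [0,0,0.143]}
    - {"fingers": 0.087,"dp": [0,0,0],"twist": [0,0,0.143]}
    - {"fingers": 0.087,"dp": [0,0,0],"twist": [0,0,0.143]}
    - {"fingers": 0.087,"dp": [0,0,0],"twist": [0,0,0.143]}
    - {"fingers": 0.087,"dp": [0,0,0],"twist": [0,0,0.143]}
    - {"fingers": 0.087,"dp": [0,0,0],"twist": [0,0,0.143]}

```text
t: 23.2
position: [0.4536, 0.149, 0.3144]
ee_rot: [-179.7, -0.1, 87.8]
wrist_force: [0.7, -0.4, 0.7]
width: 0.0873
finger_force: 0.0
```

arm_command:
  targets:
    - {"fingers": 0.087,"dp": [0,0,0],"twist": [0,0,0.143]}
    - {"fingers": 0.087,"dp": [0,0,0],"twist": [0,0.131,0]}
    - {"fingers": 0.087,"dp": [0,0,0],"twist": [0,0.131,0]}
    - {"fingers": 0.087,"dp": [0,0,0],"twist": [0,0.131,0]}
    - {"fingers": 0.087,"dp": [0,0,0],"twist": [0,0.131,0]}
    - {"fingers": 0.087,"dp": [0,0,0],"twist": [0,0.131,0]}
    - {"fingers": 0.087,"dp": [0,0,0],"twist": [0,0.131,0]}
    - {"fingers": 0.087,"dp": [0,0,0],"twist": [0,0.131,0]}
    - {"fingers": 0.087,"dp": [0,0,0],"twist": [0,0.131,0]}
    - {"fingers": 0.087,"dp": [0,0,0],"twist": [0,0,0]}

```text
t: 24.2
position: [0.454, 0.1479, 0.3135]
ee_rot: [-178.8, -60.3, 78.7]
wrist_force: [0.2, 0.7, 0.1]
width: 0.0869
finger_force: 0.0
```

```bash
python3 - <<'E'
from h import *
st(); rot_to(lean(30,80)); go([.457,.153,.12])
M=lean(30,80); print((M.T@(np.array([.457,.153,.12])-toolT()[:3,3])).round(4))
E
```

```text
t 24.2 pos [0.454  0.1479 0.3135] rot [-178.8  -60.3   78.7] q [-22.6  25.1 115.9  61.5  74.6 -49.7] F [0.19 0.68 0.05] w 0.0869 ff 0.0
twist to target [-0.0009 -0.0046 -0.0116]
tool shift [-0.1652  0.0041  0.1007] len 0.194
[-0.1648  0.0021  0.1015]
```

arm_command:
  targets:
    - {"fingers": 0.087,"dp": [-0.02,0,0.012],"twist": [0,0,-0.011]}
    - {"fingers": 0.087,"dp": [-0.03,0,0.018],"twist": [0,0,0]}
    - {"fingers": 0.087,"dp": [-0.035,0,0.022],"twist": [0,0,0]}
    - {"fingers": 0.087,"dp": [-0.035,0,0.022],"twist": [0,0,0]}
    - {"fingers": 0.087,"dp": [-0.03,0.001,0.018],"twist": [0,0,0]}
    - {"fingers": 0.087,"dp": [-0.015,0.001,0.009],"twist": [0,0,0]}
    - {"fingers": 0.087,"dp": [0,0,0],"twist": [0,0,0]}
    - {"fingers": 0.087,"dp": [0,0,0],"twist": [0,0,0]}

```text
t: 25.0
position: [0.4584, 0.1546, 0.123]
ee_rot: [179.2, -60.2, 81.0]
wrist_force: [-0.7, 0.2, -1.0]
width: 0.0867
finger_force: 0.0
```

```bash
python3 - <<'E'
from m import *
st(); rot_to(lean(30,80)); c=meas([.477,.2685],['top','scene','wrist']); save(c,'w3.png')
T=lean(30,80); u=np.array([np.cos(np.radians(80)),np.sin(np.radians(80)),0]); G=np.array([.477,.2685,0])-.0043*u+[0,0,.0545]; print('G',G); go(G-.051*T[:,2])
E
```

```text
t 25.0 pos [0.4584 0.1546 0.123 ] rot [179.2 -60.2  81. ] q [-21.4  50.8 119.2  73.2  62.6 -79.4] F [-0.74  0.21 -1.05] w 0.0867 ff 0.0
twist to target [-0.0017 -0.0031  0.0085]
top rim (array([0.4753, 0.2699]), np.float64(0.0313), 98) mid (array([0.4754, 0.2696]), np.float64(0.0253), 279)
sleeve 53 [0.4743 0.2577 0.1519] [-0.987  0.157  0.02 ] 0.038
scene rim (array([0.4783, 0.2679]), np.float64(0.0314), 134) mid (array([0.4782, 0.2683]), np.float64(0.0306), 302)
sleeve 62 [0.4779 0.2542 0.1508] [-0.979  0.128  0.16 ] 0.056
wrist rim (array([0.4762, 0.2677]), np.float64(0.0312), 4457) mid (array([0.4763, 0.2674]), np.float64(0.0305), 10619)
sleeve 2158 [0.4711 0.2539 0.1508] [ 0.977 -0.211 -0.041] 0.039
G [0.47625331 0.26426533 0.0545    ]
tool shift [-0.0048 -0.002   0.0802] len 0.08
```

View pics/w3.png

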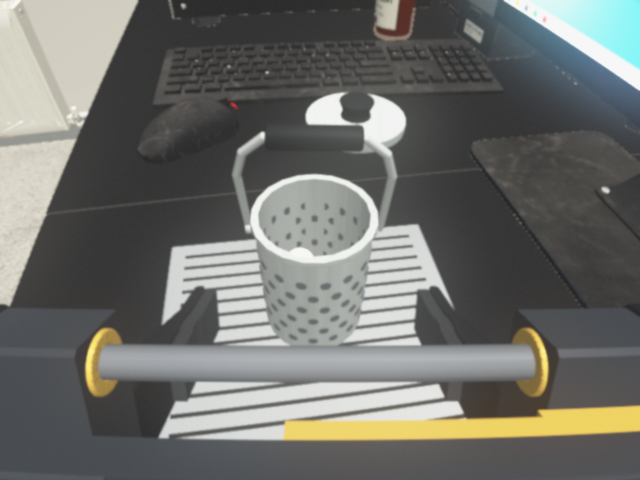

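The basket at (314,260) is centred between the fingers (about 200 and 435), with a ball visible inside, and the bail stands clear above. I advance along the fingers and grip.

arm_command:
  targets:
    - {"fingers": 0.087,"dp": [-0.003,-0.001,0.015],"twist": [0,0,0.008]}
    - {"fingers": 0.087,"dp": [-0.002,-0.001,0.02],"twist": [0,0,0]}
    - {"fingers": 0.087,"dp": [0,0,0.02],"twist": [0,0,0]}
    - {"fingers": 0.087,"dp": [0,0,0.015],"twist": [0,0,0]}
    - {"fingers": 0.087,"dp": [0,0,0.009],"twist": [0,0,0]}
    - {"fingers": 0.087,"dp": [0,0,0],"twist": [0,0,0]}
    - {"fingers": 0.087,"dp": [0,0,0],"twist": [0,0,0]}

```text
t: 25.85
position: [0.4685, 0.2194, 0.08]
ee_rot: [179.8, -60.2, 80.2]
wrist_force: [0.5, 0.2, -0.3]
width: 0.0871
finger_force: 0.0
```

arm_command:
  targets:
    - {"fingers": 0.04,"dp": [0,0,0],"twist": [0,0,0]}
    - {"fingers": 0.04,"dp": [0,0,0],"twist": [0,0,0]}
    - {"fingers": 0.04,"dp": [0,0,0],"twist": [0,0,0]}
    - {"fingers": 0.04,"dp": [0,0,0],"twist": [0,0,0]}
    - {"fingers": 0.04,"dp": [0,0,0],"twist": [0,0,0]}
    - {"fingers": 0.04,"dp": [0,0,0],"twist": [0,0,0]}
    - {"fingers": 0.04,"dp": [0,0,0],"twist": [0,0,0]}
    - {"fingers": 0.04,"dp": [0,0,0],"twist": [0,0,0]}
  force: 40

```text
t: 26.65
position: [0.4685, 0.2193, 0.0796]
ee_rot: [179.8, -60.2, 80.1]
wrist_force: [-1.1, -6.0, 4.1]
width: 0.0639
finger_force: 40.0
```

```bash
python3 - <<'E'
from m import *
st(); c=meas([.477,.2685],['scene'])
T=toolT(); print('grasp pt',(T[:3,3]+.051*T[:3,2]).round(4))
E
```

```text
t 26.65 pos [0.4685 0.2193 0.0796] rot [179.8 -60.2  80.1] q [-12.5  56.6 117.4  84.1  60.7 -83.1] F [-1.1  -6.03  4.07] w 0.0639 ff 40.0
scene rim (array([0.4785, 0.268 ]), np.float64(0.0313), 108) mid (array([0.4783, 0.2675]), np.float64(0.0316), 205)
sleeve 133 [0.4619 0.2327 0.1363] [-0.755 -0.525 -0.392] 0.096
grasp pt [0.4762 0.2629 0.0542]
```

Gripped at 63.9 mm width. I lift straight up.

arm_command:
  targets:
    - {"fingers": 0.04,"dp": [0.0043,0,-0.0025],"twist": [0,0,0]}
    - {"fingers": 0.04,"dp": [0.013,0,-0.0075],"twist": [0,0,0]}
    - {"fingers": 0.04,"dp": [0.0217,0,-0.0125],"twist": [0,0,0]}
    - {"fingers": 0.04,"dp": [0.026,0,-0.015],"twist": [0,0,0]}
    - {"fingers": 0.04,"dp": [0.026,0,-0.015],"twist": [0,0,0]}
    - {"fingers": 0.04,"dp": [0.0217,0,-0.0125],"twist": [0,0,0]}
    - {"fingers": 0.04,"dp": [0.013,0,-0.0075],"twist": [0,0,0]}
    - {"fingers": 0.04,"dp": [0,0,0],"twist": [0,0,0]}
    - {"fingers": 0.04,"dp": [0,0,0],"twist": [0,0,0]}

```text
t: 27.6
position: [0.4677, 0.2191, 0.2239]
ee_rot: [179.9, -60.1, 80.2]
wrist_force: [0.2, -0.1, -4.2]
width: 0.0635
finger_force: 40.0
```

```bash
cat > pour.py <<'E'
from h import *
J=np.array([.4945,-.0135,0]); u=np.array([np.cos(np.radians(80)),np.sin(np.radians(80)),0]); kz=np.array([0,0,1.])
def pose(tau,lift=0,back=.020):
    s,c=np.sin(np.radians(tau)),np.cos(np.radians(tau)); L=J-back*u+kz*(.112+lift)
    G=L-.0398*(s*u+c*kz)-.039*(c*u-s*kz); M=lean(30+tau,80); T=np.eye(4); T[:3,:3]=M; T[:3,3]=G-.051*M[:,2]; return T
def step(A,B):
    D=np.linalg.inv(A)@B; return D[:3,3].round(4).tolist(),R.from_matrix(D[:3,:3]).as_rotvec().round(3).tolist()
E
python3 - <<'E'
from pour import *
from kin import ik
st(); A=toolT(); G=A[:3,3]+.051*A[:3,2]; print('G',G)
B=pose(0); Gt=pose(60,.08); Gw=Gt[:3,3]+.051*Gt[:3,2]; Gw[2]=.215
B[:3,3]=Gw-.051*B[:3,2]; print('transit',step(A,B)); 
q=env.sense()['qpos']; A2=A
for f in np.linspace(0,1,6):
    q,e=ik(A[:3,3]*(1-f)+B[:3,3]*f,B[:3,:3],q); print(q.round(0),round(e,4))
seq=[B]+[pose(t,l) for t,l in((8,.07),(16,.07),(24,.07),(32,.07),(40,.07),(48,.07),(56,.065),(64,.05),(70,.03),(75,.01),(80,0),(83,0),(86,0),(89,0),(92,0),(95,0),(98,0),(101,0),(104,0),(107,0),(110,0),(113,0),(116,0),(120,0))]
print('G0',B[:3,3]+.051*B[:3,2])
for a,b in zip(seq,seq[1:]):
    q,e=ik(b[:3,3],b[:3,:3],q); d,t=step(a,b); print(d,t,q.round(0),round(e,4))
E
```

```text
t 27.6 pos [0.4677 0.2191 0.2239] rot [179.9 -60.1  80.2] q [-12.5  36.9 117.7  74.   64.3 -61.7] F [ 0.21 -0.15 -4.25] w 0.0635 ff 40.0
G [0.47538326 0.26265242 0.19843052]
transit ([-0.1566, 0.0664, -0.3052], [-0.0, -0.001, 0.002])
[-12.  37. 118.  74.  64. -61.] 0.0
[-22.  36. 117.  66.  68. -62.] 0.0
[-30.  36. 115.  59.  73. -62.] 0.0
[-37.  37. 111.  52.  78. -61.] 0.0
[-43.  38. 106.  47.  83. -60.] 0.0
[-49.  39. 100.  43.  88. -60.] 0.0
G0 [ 0.48165562 -0.08634407  0.215     ]
[-0.046, 0.0, 0.0425] [-0.0, -0.14, 0.0] [-46.  42. 103.  41.  76. -61.] 0.0
[0.0096, 0.0, -0.0069] [-0.0, -0.14, 0.0] [-44.  38. 104.  38.  71. -57.] 0.0
[0.0096, -0.0, -0.0069] [0.0, -0.14, -0.0] [-41.  34. 104.  33.  67. -52.] 0.0
[0.0096, 0.0, -0.0069] [0.0, -0.14, 0.0] [-38.  31. 104.  28.  62. -45.] 0.0
[0.0096, 0.0, -0.0069] [0.0, -0.14, 0.0] [-34.  28. 104.  21.  58. -38.] 0.0
[0.0096, 0.0, -0.0069] [-0.0, -0.14, -0.0] [-30.  26. 104.  14.  55. -29.] 0.0
[0.0085, 0.0, -0.002] [0.0, -0.14, 0.0] [-26.  25. 104.   5.  52. -19.] 0.0
[0.0085, -0.0, 0.0081] [-0.0, -0.14, 0.0] [-21.  25. 105.  -5.  49
[... 576 characters left out ...]
0, -0.0027] [0.0, -0.052, 0.0] [ -2.  35. 104. -43.  56.  37.] 0.0
[0.0035, 0.0, -0.0027] [-0.0, -0.052, 0.0] [ -0.  36. 103. -45.  58.  40.] 0.0
[0.0035, -0.0, -0.0027] [0.0, -0.052, -0.0] [  1.  37. 103. -48.  61.  43.] 0.0
[0.0035, 0.0, -0.0027] [0.0, -0.052, 0.0] [  3.  38. 102. -49.  63.  45.] 0.0
[0.0035, 0.0, -0.0027] [-0.0, -0.052, 0.0] [  4.  39. 101. -51.  66.  47.] 0.0
[0.0035, 0.0, -0.0027] [-0.0, -0.052, 0.0] [  5.  40. 101. -53.  68.  49.] 0.0
[0.0035, 0.0, -0.0027] [0.0, -0.052, -0.0] [  6.  41. 100. -54.  71.  51.] 0.0
[0.0035, -0.0, -0.0027] [-0.0, -0.052, -0.0] [  8.  43. 100. -56.  73.  53.] 0.0
[0.0047, 0.0, -0.0036] [-0.0, -0.07, -0.0] [  9.  45.  99. -57.  77.  55.] 0.0
```

arm_command:
  targets:
    - {"fingers": 0.04,"dp": [-0.006,0.0027,-0.012],"twist": [0,0,0]}
    - {"fingers": 0.04,"dp": [-0.0125,0.0053,-0.0244],"twist": [0,0,0]}
    - {"fingers": 0.04,"dp": [-0.0125,0.0053,-0.0244],"twist": [0,0,0]}
    - {"fingers": 0.04,"dp": [-0.0125,0.0053,-0.0244],"twist": [0,0,0]}
    - {"fingers": 0.04,"dp": [-0.0125,0.0053,-0.0244],"twist": [0,0,0]}
    - {"fingers": 0.04,"dp": [-0.0125,0.0053,-0.0244],"twist": [0,0,0]}
    - {"fingers": 0.04,"dp": [-0.0125,0.0053,-0.0244],"twist": [0,0,0]}
    - {"fingers": 0.04,"dp": [-0.0125,0.0053,-0.0244],"twist": [0,0,0]}
    - {"fingers": 0.04,"dp": [-0.0125,0.0053,-0.0244],"twist": [0,0,0]}
    - {"fingers": 0.04,"dp": [-0.0125,0.0053,-0.0244],"twist": [0,0,0]}
    - {"fingers": 0.04,"dp": [-0.0125,0.0053,-0.0244],"twist": [0,0,0]}
    - {"fingers": 0.04,"dp": [-0.0125,0.0053,-0.0244],"twist": [0,0,0]}

```text
t: 28.8
position: [0.4733, -0.1025, 0.2377]
ee_rot: [-179.8, -60.2, 79.9]
wrist_force: [-0.1, 0.1, -3.5]
width: 0.064
finger_force: 40.0
```

arm_command:
  targets:
    - {"fingers": 0.04,"dp": [-0.009,0.0037,-0.017],"twist": [0,0,0]}
    - {"fingers": 0.04,"dp": [-0.0045,0.002,-0.0085],"twist": [0,0,0]}
    - {"fingers": 0.04,"dp": [0,0,0],"twist": [0,0,0]}
    - {"fingers": 0.04,"dp": [0.0051,0,0.0003],"twist": [0,-0.1,0]}
    - {"fingers": 0.04,"dp": [0.0061,0,0.0004],"twist": [0,-0.12,0]}
    - {"fingers": 0.04,"dp": [0.0061,0,0.0004],"twist": [0,-0.12,0]}
    - {"fingers": 0.04,"dp": [0.0061,0,0.0004],"twist": [0,-0.12,0]}
    - {"fingers": 0.04,"dp": [0.0061,0,0.0004],"twist": [0,-0.12,0]}
    - {"fingers": 0.04,"dp": [0.0061,0,0.0004],"twist": [0,-0.12,0]}
    - {"fingers": 0.04,"dp": [0.0061,0,0.0004],"twist": [0,-0.12,0]}
    - {"fingers": 0.04,"dp": [0.0061,0,0.0004],"twist": [0,-0.12,0]}
    - {"fingers": 0.04,"dp": [0,0,0],"twist": [0,0,0]}

```text
t: 30.0
position: [0.4788, -0.0876, 0.2654]
ee_rot: [-179.8, -6.5, 80.4]
wrist_force: [0.7, 1.2, -3.4]
width: 0.064
finger_force: 40.0
```

```bash
python3 - <<'E'
from pour import *
st(); A=toolT(); print('G',(A[:3,3]+.051*A[:3,2]).round(4),'tau',np.degrees(np.arctan2(-A[2,2],A[:3,2]@u))-30)
# jar recheck
c=cam('scene'); P=cloud(c); D=np.hypot(P[...,0]-.4945,P[...,1]+.0135); q=P[(D<.07)&(P[...,2]>.079)&(P[...,2]<.09)]; r=cv2.minEnclosingCircle(q[:,:2].astype(np.float32)); print(r,len(q))
B=pose(75,.03); print(step(A,B)); print(step(B,pose(80,0)))
c=cam('wrist'); save(c,'w4.png')
E
```

```text
t 30.0 pos [ 0.4788 -0.0876  0.2654] rot [-179.8   -6.5   80.4] q [-26.6  22.2 103.1   7.4  57.1 -21.1] F [ 0.67  1.23 -3.42] w 0.064 ff 40.0
G [ 0.4796 -0.0818  0.2147] tau 53.48162860818468
((0.49363383650779724, -0.014563352800905704), 0.05391472578048706) 338
([0.0149, 0.0029, 0.0487], [-0.003, -0.376, 0.007])
([0.0136, 0.0, 0.0245], [-0.0, -0.087, 0.0])
```

View pics/w4.png

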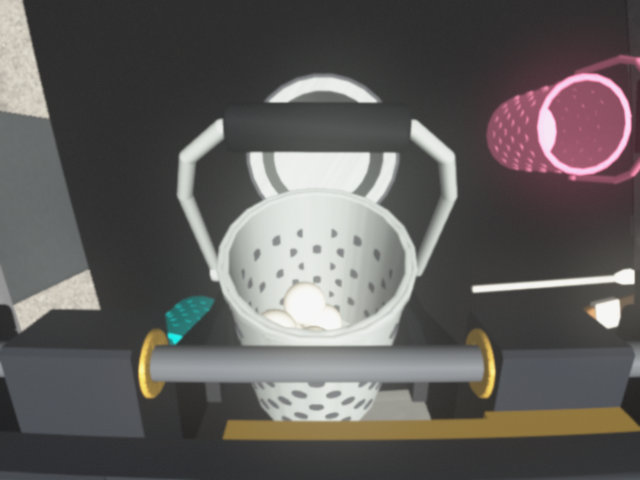

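The tilted basket still holds the balls (about (300,305)), and the jar's mouth (322,150) lies straight ahead, centred under the bail. I continue the tip.

arm_command:
  targets:
    - {"fingers": 0.04,"dp": [0.0055,0.0008,0.012],"twist": [0,-0.094,0.002]}
    - {"fingers": 0.04,"dp": [0.0045,0.0007,0.012],"twist": [0,-0.094,0.002]}
    - {"fingers": 0.04,"dp": [0.0035,0.0007,0.0125],"twist": [-0.002,-0.094,0.002]}
    - {"fingers": 0.04,"dp": [0.0025,0.0007,0.012],"twist": [0,-0.094,0]}
    - {"fingers": 0.04,"dp": [0.007,0,0.012],"twist": [0,-0.044,0]}
    - {"fingers": 0.04,"dp": [0.0066,0,0.0125],"twist": [0,-0.043,0]}
    - {"fingers": 0.04,"dp": [0,0,0],"twist": [0,0,0]}

```text
t: 30.8
position: [0.4855, -0.0724, 0.1871]
ee_rot: [-179.7, 20.1, 79.7]
wrist_force: [-1.8, -0.2, -4.5]
width: 0.0636
finger_force: 40.0
```

```bash
python3 - <<'E'
from pour import *
st(); A=toolT(); print('G',(A[:3,3]+.051*A[:3,2]).round(4),'tau',np.degrees(np.arctan2(-A[2,2],A[:3,2]@u))-30)
print(step(A,pose(83)))
E
```

```text
t 30.8 pos [ 0.4855 -0.0724  0.1871] rot [-179.7   20.1   79.7] q [-12.   31.7 105.9 -28.6  45.9  19.1] F [-1.85 -0.17 -4.5 ] w 0.0636 ff 40.0
G [ 0.4821 -0.0896  0.1392] tau 80.05985246201513
([0.0124, -0.0016, -0.0106], [-0.007, -0.051, -0.005])
```

arm_command:
  targets:
    - {"fingers": 0.04,"dp": [0.009,-0.0015,-0.008],"twist": [-0.005,0,-0.004]}
    - {"fingers": 0.04,"dp": [0.0035,0,-0.0027],"twist": [0,-0.052,0]}
    - {"fingers": 0.04,"dp": [0.0035,0,-0.0027],"twist": [0,-0.052,0]}
    - {"fingers": 0.04,"dp": [0.0035,0,-0.0027],"twist": [0,-0.052,0]}
    - {"fingers": 0.04,"dp": [0.0035,0,-0.0027],"twist": [0,-0.052,0]}
    - {"fingers": 0.04,"dp": [0.0035,0,-0.0027],"twist": [0,-0.052,0]}
    - {"fingers": 0.04,"dp": [0.0035,0,-0.0027],"twist": [0,-0.052,0]}
    - {"fingers": 0.04,"dp": [0.0035,0,-0.0027],"twist": [0,-0.052,0]}
    - {"fingers": 0.04,"dp": [0.0035,0,-0.0027],"twist": [0,-0.052,0]}
    - {"fingers": 0.04,"dp": [0,0,0],"twist": [0,0,0]}
    - {"fingers": 0.04,"dp": [0,0,0],"twist": [0,0,0]}

```text
t: 31.9
position: [0.4944, -0.0273, 0.1992]
ee_rot: [179.4, 43.9, 79.5]
wrist_force: [-0.5, -0.2, -2.0]
width: 0.0639
finger_force: 40.0
```

```bash
python3 - <<'E'
from pour import *
st(); A=toolT(); print('G',(A[:3,3]+.051*A[:3,2]).round(4),'tau',np.degrees(np.arctan2(-A[2,2],A[:3,2]@u))-30)
print(step(A,pose(107)))
E
```

```text
t 31.9 pos [ 0.4944 -0.0273  0.1992] rot [179.4  43.9  79.5] q [  2.5  37.5 101.8 -49.4  63.1  45. ] F [-0.5  -0.16 -1.98] w 0.0639 ff 40.0
G [ 0.4885 -0.0621  0.1624] tau 103.88897346320783
([0.0054, -0.0023, -0.0004], [0.005, -0.054, -0.006])
```

arm_command:
  targets:
    - {"fingers": 0.04,"dp": [0.0035,0,-0.0027],"twist": [0,-0.052,0]}
    - {"fingers": 0.04,"dp": [0.0035,0,-0.0027],"twist": [0,-0.052,0]}
    - {"fingers": 0.04,"dp": [0.0035,0,-0.0027],"twist": [0,-0.052,0]}
    - {"fingers": 0.04,"dp": [0.0035,0,-0.0027],"twist": [0,-0.052,0]}
    - {"fingers": 0.04,"dp": [0,0,0],"twist": [0,0,0]}
    - {"fingers": 0.04,"dp": [0,0,0],"twist": [0,0,0]}
    - {"fingers": 0.04,"dp": [0,0,0],"twist": [0,0,0]}
    - {"fingers": 0.04,"dp": [0,0,0],"twist": [0,0,0]}

```text
t: 32.7
position: [0.4971, -0.0108, 0.1959]
ee_rot: [179.2, 55.9, 79.3]
wrist_force: [-0.5, 0.4, -2.2]
width: 0.0645
finger_force: 40.0
```

```bash
python3 - <<'E'
from pour import *
st(); A=toolT(); G=A[:3,3]+.051*A[:3,2]; tau=np.degrees(np.arctan2(-A[2,2],A[:3,2]@u))-30; print('G',G.round(4),'tau',tau)
c=cam('scene'); save(c,'s3.png',(230,160,430,310),4)
E
```

```text
t 32.7 pos [ 0.4971 -0.0108  0.1959] rot [179.2  55.9  79.3] q [  7.5  42.6  99.4 -55.7  73.1  52.6] F [-0.45  0.4  -2.17] w 0.0645 ff 40.0
G [ 0.49   -0.0524  0.1673] tau 115.88336178435765
```

View pics/s3.png

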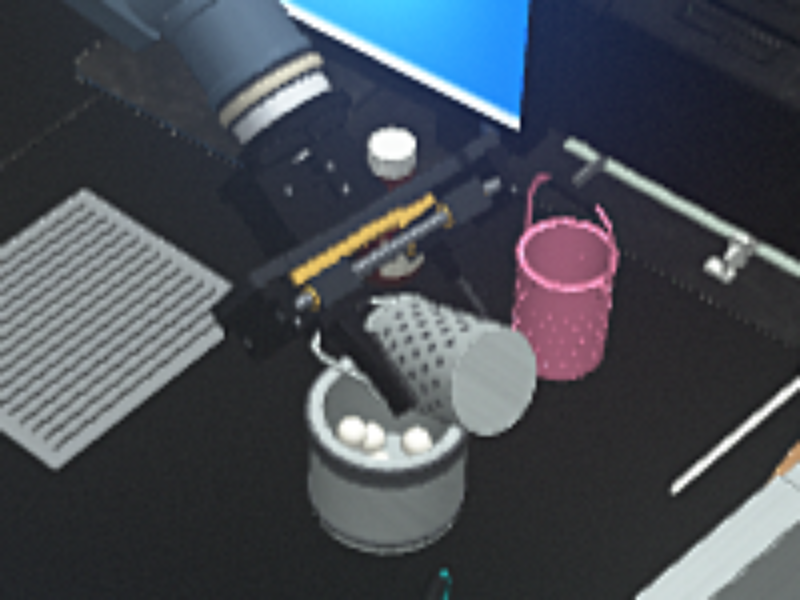

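White balls lie in the jar at crop (350–420,430–450), and none are visible outside. I lift and turn the basket upright.

arm_command:
  targets:
    - {"fingers": 0.04,"dp": [-0.015,0,-0.01],"twist": [0,0,0]}
    - {"fingers": 0.04,"dp": [-0.022,0,-0.0145],"twist": [0,0,0]}
    - {"fingers": 0.04,"dp": [-0.022,0,-0.0145],"twist": [0,0,0]}
    - {"fingers": 0.04,"dp": [-0.0071,0,0.0005],"twist": [0,0.14,0]}
    - {"fingers": 0.04,"dp": [-0.0071,0,0.0005],"twist": [0,0.14,0]}
    - {"fingers": 0.04,"dp": [-0.0071,0,0.0005],"twist": [0,0.14,0]}
    - {"fingers": 0.04,"dp": [-0.0071,0,0.0005],"twist": [0,0.14,0]}
    - {"fingers": 0.04,"dp": [-0.0071,0,0.0005],"twist": [0,0.14,0]}
    - {"fingers": 0.04,"dp": [-0.0071,0,0.0005],"twist": [0,0.14,0]}
    - {"fingers": 0.04,"dp": [-0.0071,0,0.0005],"twist": [0,0.14,0]}
    - {"fingers": 0.04,"dp": [-0.0071,0,0.0005],"twist": [0,0.14,0]}
    - {"fingers": 0.04,"dp": [-0.0071,0,0.0005],"twist": [0,0.14,0]}

```text
t: 33.95
position: [0.486, -0.0669, 0.2874]
ee_rot: [179.5, -16.5, 80.2]
wrist_force: [-0.6, -0.7, -2.2]
width: 0.064
finger_force: 40.0
```

arm_command:
  targets:
    - {"fingers": 0.04,"dp": [-0.0071,0,0.0005],"twist": [0,0.14,0]}
    - {"fingers": 0.04,"dp": [-0.0071,0,0.0005],"twist": [0,0.14,0]}
    - {"fingers": 0.04,"dp": [-0.0071,0,0.0005],"twist": [0,0.14,0]}
    - {"fingers": 0.04,"dp": [-0.0071,0,0.0005],"twist": [0,0.14,0]}
    - {"fingers": 0.04,"dp": [-0.0071,0,0.0005],"twist": [0,0.14,0]}
    - {"fingers": 0.04,"dp": [-0.003,0,0],"twist": [0,0.06,0]}
    - {"fingers": 0.04,"dp": [0,0,0],"twist": [0,0,0]}
    - {"fingers": 0.04,"dp": [0,0,0],"twist": [0,0,0]}

```text
t: 34.75
position: [0.4813, -0.096, 0.2631]
ee_rot: [179.3, -59.7, 80.6]
wrist_force: [1.0, 0.2, -1.5]
width: 0.0642
finger_force: 40.0
```

```bash
python3 - <<'E'
from pour import *
st(); A=toolT(); G=A[:3,3]+.051*A[:3,2]; print('G',G.round(4)); rot_to(lean(30,80))
M=lean(30,80); B=np.eye(4);B[:3,:3]=M
for z in(.2,.0545): B[:3,3]=np.array([.4763,.2629,z])-.051*M[:,2]; print(step(A,B))
c=cam('scene'); P=cloud(c); im=c['image'].astype(int)
m=(np.hypot(P[...,0]-.4945,P[...,1]+.0135)<.041)&(P[...,2]>.008)&(P[...,2]<.08)&(im.min(2)>225); print('white in jar',m.sum(),P[m][:,2].max() if m.any() else '')
# white specks on bench near (stray balls)
m=((im.min(2)>215)&(P[...,2]>.004)&(P[...,2]<.03)&(P[...,0]>.3)&(P[...,0]<.7)&(P[...,1]>-.22)&(P[...,1]<.4)&(np.hypot(P[...,0]-.4945,P[...,1]+.0135)>.06)).astype(np.uint8)
n,_,s,ce=cv2.connectedComponentsWithStats(m); print([(s[i][4],ce[i].round()) for i in range(1,n) if s[i][4]>8])
print('basket inside?'); 
E
```

```text
t 34.75 pos [ 0.4813 -0.096   0.2631] rot [179.3 -59.7  80.6] q [-45.6  36.1 102.   44.8  87.7 -57.4] F [ 1.01  0.21 -1.53] w 0.0642 ff 40.0
G [ 0.4891 -0.0527  0.2374]
twist to target [0.003  0.0051 0.0055]
([0.1234, -0.0675, 0.2851], [0.003, 0.005, 0.005])
([-0.0022, -0.0684, 0.3585], [0.003, 0.005, 0.005])
white in jar 69 0.049958055663809064
[(np.int32(17), array([403., 278.]))]
basket inside?
```

arm_command:
  targets:
    - {"fingers": 0.04,"dp": [0.005,-0.0027,0.0114],"twist": [0.003,0.005,0.005]}
    - {"fingers": 0.04,"dp": [0.01,-0.0055,0.023],"twist": [0,0,0]}
    - {"fingers": 0.04,"dp": [0.0115,-0.0062,0.0265],"twist": [0,0,0]}
    - {"fingers": 0.04,"dp": [0.0115,-0.0062,0.0265],"twist": [0,0,0]}
    - {"fingers": 0.04,"dp": [0.0115,-0.0062,0.0265],"twist": [0,0,0]}
    - {"fingers": 0.04,"dp": [0.0115,-0.0062,0.0265],"twist": [0,0,0]}
    - {"fingers": 0.04,"dp": [0.0115,-0.0062,0.0265],"twist": [0,0,0]}
    - {"fingers": 0.04,"dp": [0.0115,-0.0062,0.0265],"twist": [0,0,0]}
    - {"fingers": 0.04,"dp": [0.0115,-0.0062,0.0265],"twist": [0,0,0]}
    - {"fingers": 0.04,"dp": [0.0115,-0.0062,0.0265],"twist": [0,0,0]}
    - {"fingers": 0.04,"dp": [0.01,-0.0055,0.023],"twist": [0,0,0]}
    - {"fingers": 0.04,"dp": [0.0055,-0.003,0.013],"twist": [0,0,0]}

```text
t: 36.0
position: [0.4673, 0.2202, 0.2291]
ee_rot: [179.9, -60.1, 80.3]
wrist_force: [-0.6, -0.7, -2.2]
width: 0.0639
finger_force: 40.0
```

```bash
python3 - <<'E'
from pour import *
st(); A=toolT(); G=A[:3,3]+.051*A[:3,2]; print('G',G.round(4)); rot_to(lean(30,80))
M=lean(30,80); B=np.eye(4);B[:3,:3]=M; B[:3,3]=np.array([.4763,.2629,.0545])-.051*M[:,2]; print(step(A,B))
c=cam('scene'); P=cloud(c); m=(np.hypot(P[...,0]-G[0],P[...,1]-G[1])<.05)&(P[...,2]>.1)&(P[...,2]<.19); q=P[m]; print(len(q),np.percentile(q[:,2],[0,.5,2,5]).round(3))
b=q[:,2]; 
for z in(.16,.18): 
    k=q[abs(b-z)<.008]; print(z,len(k),k.min(0).round(3),k.max(0).round(3))
E
```

```text
t 36.0 pos [0.4673 0.2202 0.2291] rot [179.9 -60.1  80.3] q [-12.4  36.2 117.5  73.5  64.5 -60.7] F [-0.62 -0.7  -2.23] w 0.0639 ff 40.0
G [0.4748 0.2637 0.2037]
twist to target [-0.0035 -0.0013  0.0028]
([-0.1295, 0.0013, 0.0739], [-0.003, -0.001, 0.003])Traceback (most recent call last):
  File "<stdin>", line 4, in <module>
    return _quantile_unchecked(
        a, q, axis, out, overwrite_input, method, keepdims, weights)
    return _ureduce(a,
                    func=_quantile_ureduce_func,
    ...<5 lines>...
                    overwrite_input=overwrite_input,
                    method=method)
    r = func(a, **kwargs)
    result = _quantile(arr,
                       quantiles=q,
    ...<2 lines>...
                       out=out,
                       weights=wgt)
    slices_having_nans = np.isnan(arr[-1, ...])
                                  ~~~^^^^^^^^^
IndexError: index -1 is out of bounds for axis 0 with size 0
```

arm_command:
  targets:
    - {"fingers": 0.04,"dp": [-0.013,0,0.0075],"twist": [0,0,0]}
    - {"fingers": 0.04,"dp": [-0.026,0,0.015],"twist": [0,0,0]}
    - {"fingers": 0.04,"dp": [-0.026,0,0.015],"twist": [0,0,0]}
    - {"fingers": 0.04,"dp": [-0.026,0,0.015],"twist": [0,0,0]}
    - {"fingers": 0.04,"dp": [-0.018,0,0.01],"twist": [0,0,0]}
    - {"fingers": 0.04,"dp": [-0.009,0,0.005],"twist": [0,0,0]}
    - {"fingers": 0.04,"dp": [-0.0045,0,0.0025],"twist": [0,0,0]}
    - {"fingers": 0.04,"dp": [-0.002,0,0.001],"twist": [0,0,0]}
    - {"fingers": 0.04,"dp": [0,0,0],"twist": [0,0,0]}

```text
t: 36.95
position: [0.4696, 0.2165, 0.0858]
ee_rot: [179.8, -60.1, 80.2]
wrist_force: [1.2, -0.0, -2.0]
width: 0.0638
finger_force: 40.0
```

arm_command:
  targets:
    - {"fingers": 0.04,"dp": [-0.0026,0,0.0015],"twist": [0,0,0]}
    - {"fingers": 0.04,"dp": [-0.0009,0,0.0005],"twist": [0,0,0]}
    - {"fingers": 0.04,"dp": [0,0,0],"twist": [0,0,0]}
    - {"fingers": 0.04,"dp": [0,0,0],"twist": [0,0,0]}

```text
t: 37.35
position: [0.4695, 0.2164, 0.0813]
ee_rot: [179.9, -60.1, 80.1]
wrist_force: [-0.4, -1.1, -2.5]
width: 0.0636
finger_force: 40.0
```

arm_command:
  targets:
    - {"fingers": 0.04,"dp": [-0.0013,0,0.0007],"twist": [0,0,0]}
    - {"fingers": 0.04,"dp": [0,0,0],"twist": [0,0,0]}
    - {"fingers": 0.04,"dp": [0,0,0],"twist": [0,0,0]}

```text
t: 37.65
position: [0.4695, 0.2164, 0.0796]
ee_rot: [179.9, -60.1, 80.1]
wrist_force: [-0.5, 0.4, -0.4]
width: 0.0637
finger_force: 40.0
```

arm_command:
  targets:
    - {"fingers": 0.04,"dp": [-0.0005,0,0.0003],"twist": [0,0,0]}
    - {"fingers": 0.087,"dp": [0,0,0],"twist": [0,0,0]}
    - {"fingers": 0.087,"dp": [0,0,0],"twist": [0,0,0]}
    - {"fingers": 0.087,"dp": [0,0,0],"twist": [0,0,0]}
    - {"fingers": 0.087,"dp": [0,0,0],"twist": [0,0,0]}
    - {"fingers": 0.087,"dp": [0,0,0],"twist": [0,0,0]}
    - {"fingers": 0.087,"dp": [0,0,-0.015],"twist": [0,0,0]}
    - {"fingers": 0.087,"dp": [0,0,-0.025],"twist": [0,0,0]}
    - {"fingers": 0.087,"dp": [0,0,-0.03],"twist": [0,0,0]}
    - {"fingers": 0.087,"dp": [0,0,-0.03],"twist": [0,0,0]}
    - {"fingers": 0.087,"dp": [0.03,0,-0.017],"twist": [0,0,0]}
    - {"fingers": 0.087,"dp": [0.03,0,-0.017],"twist": [0,0,0]}

```text
t: 38.85
position: [0.4545, 0.1305, 0.1984]
ee_rot: [-179.8, -60.1, 79.7]
wrist_force: [0.2, 0.5, -0.3]
width: 0.0871
finger_force: 0.0
```

```bash
python3 - <<'E'
from m import *
st(); c=meas([.4765,.267],['top','wrist','scene']); save(c,'s4.png',(180,140,420,320),3.3)
P=cloud(c); im=c['image'].astype(int); D=np.hypot(P[...,0]-.4945,P[...,1]+.0135); q=P[(D<.07)&(P[...,2]>.079)&(P[...,2]<.09)]; print('jar',cv2.minEnclosingCircle(q[:,:2].astype(np.float32)))
E
```

```text
t 38.85 pos [0.4545 0.1305 0.1984] rot [-179.8  -60.1   79.7] q [-24.8  40.3 119.3  65.7  67.  -68.4] F [ 0.24  0.53 -0.34] w 0.0871 ff 0.0
top rim (array([0.4763, 0.2668]), np.float64(0.0315), 95) mid (array([0.4757, 0.2658]), np.float64(0.0307), 145)
sleeve 56 [0.4758 0.2595 0.1529] [-0.982  0.188 -0.015] 0.036
wrist rim (array([0.4772, 0.2649]), np.float64(0.0312), 2387) mid (array([0.4772, 0.2646]), np.float64(0.0306), 4892)
sleeve 1255 [0.4755 0.2562 0.1519] [ 0.982 -0.184  0.05 ] 0.075
scene rim (array([0.4787, 0.2658]), np.float64(0.0313), 70) mid (array([0.4788, 0.2653]), np.float64(0.0304), 212)
sleeve 65 [0.4783 0.2563 0.1508] [-0.98   0.1    0.171] 0.068
jar ((0.4962226152420044, -0.014326263219118118), 0.05446869507431984)
```

View pics/s4.png

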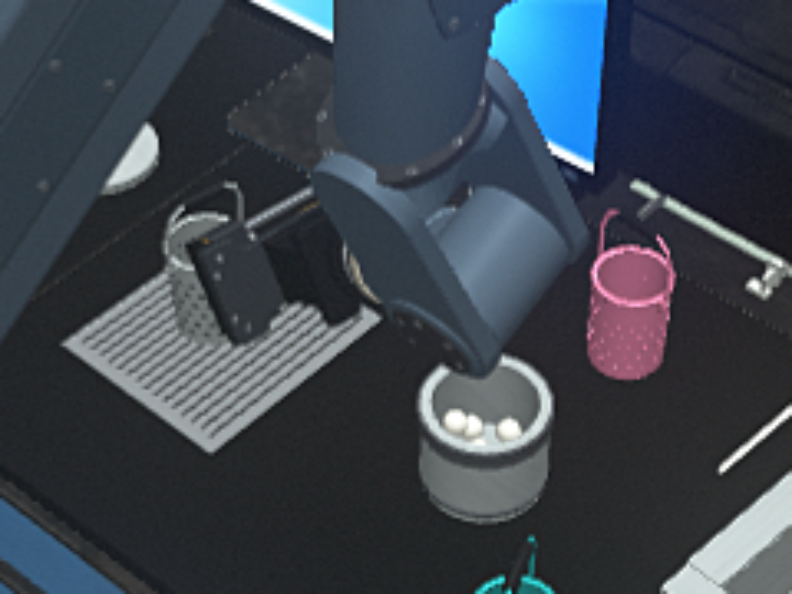

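arm_command:
  targets:
    - {"fingers": 0.087,"dp": [0.026,0,-0.015],"twist": [0,0,0]}
    - {"fingers": 0.087,"dp": [0.026,0,-0.015],"twist": [0,0,0]}
    - {"fingers": 0.087,"dp": [0,0,0],"twist": [0,0,0]}

```text
t: 39.3
position: [0.4546, 0.1316, 0.2593]
ee_rot: [179.5, -60.1, 80.5]
wrist_force: [-1.3, 0.3, -0.7]
width: 0.087
finger_force: 0.0
```

```bash
python3 - <<'E'
from h import *
st()
for n in('top','wrist','scene'):
    c=cam(n); P=cloud(c); im=c['image'].astype(int)
    for nm,(x,y),r,t in(('jar',(.4945,-.0135),.04,.08),('basket',(.477,.266),.026,.08)):
        m=(np.hypot(P[...,0]-x,P[...,1]-y)<r)&(P[...,2]<t)
        q=P[m]; print(n,nm,m.sum(),'z pct',np.percentile(q[:,2],[2,50,95]).round(3) if len(q) else '','bright',(m&(im.min(2)>225)).sum())
E
```

```text
t 39.3 pos [0.4546 0.1316 0.2593] rot [179.5 -60.1  80.5] q [-24.6  32.  117.8  62.4  71.2 -59.4] F [-1.34  0.25 -0.75] w 0.087 ff 0.0
top jar 307 z pct [0.005 0.022 0.052] bright 106
top basket 148 z pct [-0.001  0.008  0.015] bright 0
wrist jar 0 z pct  bright 0
wrist basket 68 z pct [0.008 0.009 0.01 ] bright 0
scene jar 260 z pct [-0.825  0.027  0.062] bright 69
scene basket 20 z pct [0.01  0.048 0.079] bright 0
```

The basket floor is bare (8 mm, nothing bright), the jar holds the balls, and the weight drop of about 2 N equals eight balls. I hand the job in.

```bash
python3 -c "
from station import env
print(env.sign_off())"
```

```text
the job is handed in; nothing more can be done
None
```

The job is handed in at about 39 s of the 72 s allowed: by measurement all eight balls are in the jar (unmoved) and the empty basket stands upright and released on the mat, with no verdict returned; I set the basket down a second time by its bail to turn it about 64° for a reachable pour, and I viewed 11 pictures, one over the limit of 10.

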